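Find the solid counterweight on the pivot balance and push it home in the shaker's rail

TASK

Two look-alike steel slugs stand on the bench, one solid and one hollow: set one on each pan of the pivot balance, let go, and let it tip to show the heavier. Then take the slug from the side that dropped, stand it in the groove of the counterweight rail and slide it along against the sprung stop until the plunger is pressed fully in and you feel the firm end; let go with the slug standing there, still holding the plunger in, and leave the light slug on its pan. Go gently (never more than 20 N on the stop or the balance), tip no slug over and leave the glassware and other things where they are.

Things in the scene. Friction and masses are not known exactly. Their poses are not given: they have to be found in the camera images.
- slug_a_mid (a point): the middle (half-way up, 30 mm above the underside) of the first of two look-alike plain steel cylinders, upright, 34 mm in diameter and 60 mm tall. One is solid (about 0.44 kg), the other hollow (about 0.20 kg), at random: looks and names do not tell which. z axis = up along the slug; underside 30 mm below this point
- slug_b_mid (a point): the middle (half-way up, 30 mm above the underside) of the second of two look-alike plain steel cylinders, upright, 34 mm in diameter and 60 mm tall. One is solid (about 0.44 kg), the other hollow (about 0.20 kg), at random: looks and names do not tell which. z axis = up along the slug; underside 30 mm below this point
- balance: fixed pivot balance; origin at the centre of its base's underside (base 110 x 90 x 14 mm). Beam 200 mm long along own y, pivoting about own x, 66 mm up; a pan is fixed on top of each end, 95 mm from the pivot; the uprights at the pivot reach 76 mm. The pivot is damped: a loaded side sinks in about a second. A slug leans with its pan: pinched across the beam (along own x) it is not levered
- beam (a joint): tilt of the beam in rad: positive when the left pan (own +y end) is down, negative when the right pan is down; cushioned ends from 0.10 (about 0.11 to 0.13 under a slug); empty, it stays where it is left
- pan_left (a point): the centre of the flat inner floor of the pan on the balance's own +y end. Round steel pan, 50 mm inside diameter, rim 6 mm above the floor; it tilts with the beam (z axis = the pan's normal) and stands about 79 mm above the bench when level, 10 mm higher or lower when hard over
- pan_right (a point): the centre of the flat inner floor of the pan on the balance's own -y end. Round steel pan, 50 mm inside diameter, rim 6 mm above the floor; it tilts with the beam (z axis = the pan's normal) and stands about 79 mm above the bench when level, 10 mm higher or lower when hard over
- rail: fixed rail, 190 x 56 mm; origin at the centre of its underside. Groove along own x, 40 mm wide between 8 mm thick walls; black rubber floor 12 mm and wall tops 22 mm above the bench; friction about 0.8 to 1.2. The -x end is open, the stop stands at the +x end. At own x = -45 mm the groove is always clear: let the slug down there and slide it to +x
- stop: fixed grey block (30 x 56 x 50 mm) 115 mm from the rail's origin at its +x end, same axes as the rail; origin at the centre of its underside. Its plunger goes in 8 mm against a soft spring (0.4 to 1.3 N), then meets a firm buffer (about 5 N per mm); the solid slug's friction on the rubber then keeps it in
- flask_1: bystander, leave alone: conical glass flask, 84 mm wide, 124 mm tall, origin under its centre
- flask_2: bystander, leave alone: conical glass flask, 84 mm wide, 124 mm tall, origin under its centre
- flask_3: bystander, leave alone: conical glass flask, 67 mm wide, 99 mm tall, origin under its centre
- beaker: bystander, leave alone: glass beaker, 64 mm wide, 85 mm tall, origin under its centre
- stopper: bystander, leave alone: black rubber stopper, 32 mm wide, 30 mm tall, origin under its centre
- reagent: bystander, leave alone: amber glass jar, 60 mm wide, 120 mm tall, origin under its centre
- spatula: bystander, leave alone: spatula, 170 mm long, lying on the bench
- spindle_exit (a point): point on the block's -x face, 32 mm up, where a 12 mm steel spindle with a 20 mm collar comes out towards -x; a 15 mm brass plunger stands 11 mm proud of the collar. The spindle is set in or out by up to 30 mm, not measured: collar face 27 to 57 mm from this point. With the plunger fully in, the slug's axis is at rail x = 23 to 53 mm

How it is judged:
By the outcome, as a careful person would: the job done as asked, in the order asked, and still so for the second after the job is handed in, with the robot touching nothing.
It also fails if it takes over 72 s, if anything falls off the work surface, if the arm or the gripper's body presses on something with over 40 N, if the wrist force passes 120 N, or if a joint passes its speed limit or range.

ROBOT

A 6-joint arm with a two-finger parallel gripper is mounted at the origin on the work surface. World frame = base frame: x ahead of the robot, y to its left, z up, the work surface at z = 0. Lengths are in m, angles in degrees, forces in N, time in s.
With the tool pointing down it reaches from about 0.4 to 0.825 m from the base axis. Payload 7 kg.
Tool frame: the origin (TCP) lies between the finger pads; the fingertips stand 14 mm ahead of it and the grasp point (between the pads) lies 5 mm behind it (r.tips_ahead is the distance from the TCP to the fingertips, in m); z points along the fingers, y is the direction in which the jaws open and shut (so a half turn about z gives the same grasp; the last joint's range is limited). The gripper opens to 88 mm and grips with 3 to 60 N. Pads are 19 mm wide; open, the fingers measure 130 mm over their backs; the gripper's body (78 mm by 193 mm) begins 47 mm behind the grasp point.
Start: joints at [-47.378, 20.546, 0.682, 0, -70.136, -16.507], TCP at [0.297, -0.606, 0.241] pointing down, gripper open.
Joint ranges: [-176.03, 176.03], [-82.01, 121.73], [-58.28, 71.71], [-173.87, 95.51], [-174.79, -0.11], [-173.66, 173.66]. Speed limits (degrees/s): [136.94, 136.94, 172.46, 180, 180, 180].

INTERFACE

Orientations are given as [roll, pitch, yaw] about the fixed x, y, z axes, in that order (R = Rz(yaw) Ry(pitch) Rx(roll)).
In Python, from plant import r gives the robot as it stands.
- The arm moves only by the tool apply_moves, never from a script. Its arguments are lists of equal length, an entry for each row: "slide": the shift along the tool's x, y, z as a fraction of full scale, a list of three; "turn": the turn, a rotation vector about the tool's x, y, z as a fraction of full scale, a list of three; "jaw": the closure, from 0 (fully open) to 1 (shut). In form: {"slide": [[dx, dy, dz], ...], "turn": [[wx, wy, wz], ...], "jaw": [jaw, ...]}. A call has 1 to 8 rows; each row shifts and turns the commanded pose from where the row before left it, along the tool's axes as they then stand; what a row does not reach is not made up. Full scale, the value 1, is 0.1 m for a shift and 1.5 rad for a turn. A row lasts 1/10 s, in which the tool goes at most 50 mm and 8.59 degrees, less where a joint would pass 70% of its speed; a pose out of reach is approached as far as the arm can. A call with a number of a shift or a turn outside -1 to 1 is refused whole. A call with a gripper value outside its range is refused whole. The fingers move at their own pace and stop on an object; "newtons" is the grip in N (left out, the last holds). Time passes only in rows, so rows that do not move let the fingers close. It gives the time, the measured TCP pose, the force and the opening at its end, in the units of the state.
- r.get_state(): the state, without advancing time (a new reading comes with each control period).
- r.capture(name): name is "scene" or "top" or "wrist"; returns a dict with "pixels" (384x512x3 uint8, blue, green, red), "depth" (384x512 float32, m along the optical axis (not along the pixel's ray), 0 where there is no reading), "fx", "fy", "cx", "cy" (pixels), "rvec" (rotation vector, rad) and "tvec" (3), from world to camera coordinates, as OpenCV has them. Camera axes: x right, y down, z forward; pixel columns grow to the right and rows downward; lengths in m; the calibration is good to about 2 mm. A picture is of the moment at which its call begins.
- r.close_job(): hands the job in, once; it reports no verdict.
The state is a dict: "time_s": time; "joints": joint angles; "qd": joint speeds; "joint_torque": joint torques, N m; "tcp_pos": TCP position; "eef_rot": TCP orientation; "contact_force": force on the tool from outside, world axes, zero at the start; "moment": the same for the moment, N m; "gripper_width": finger opening in m.
Only numpy, scipy, OpenCV 4.12 (cv2) and the standard library are available. Lean on these libraries where they do the work, as an engineer would, in place of code of your own. Each camera call takes 0.05 s, during which the arm holds its last target.

## Working session

There is one attempt and no reset: what is moved stays moved. The work goes in short steps, Python scripts to look and compute and a tool call to move; the robot and the scene stay as the last step left them, time stands still between calls to the robot, and variables do not carry over. Pictures are saved under pics/ and viewed, and the job is handed in when it is done.

Besides the shell and the picture viewer there is one more tool, called after "Emit:" as a command line: name --argument value ..., lists and objects as JSON in quotes. apply_moves: Moves the arm, as the interface text tells. Shift numbers are shares of 0.1 m and turn numbers shares of 1.5 rad, none past 1 either way. Its arguments: {"type":"object","properties":{"slide":{"type":"array"},"turn":{"type":"array"},"jaw":{"type":"array"},"newtons":{"type":"number"}},"required":["slide","turn","jaw"]}

```bash
ls; mkdir -p pics; python3 - <<'E'
from plant import r
import cv2, numpy as np
s=r.get_state()
for k,v in s.items(): print(k,np.round(v,4))
for n in ("scene","top","wrist"):
    c=r.capture(n); cv2.imwrite(f"pics/{n}0.png",c["pixels"]); np.savez(f"{n}0.npz",**c)
    R=cv2.Rodrigues(np.array(c["rvec"]))[0]; print(n,c["fx"],c["fy"],c["cx"],c["cy"],np.round(-R.T@np.array(c["tvec"]).ravel(),3), np.round(R,2).tolist())
E
```

```text
pics
time_s 0.0
joints [-4.73780e+01  2.05911e+01  6.34500e-01 -2.07000e-02 -7.01342e+01
 -1.65094e+01]
qd [-0.0403 -0.1559 -0.0144 -0.0218  0.0194  0.0161]
joint_torque [-2.00000e-04 -5.82726e+01  2.93056e+01  6.99710e+00  6.90000e-03
 -1.00000e-04]
tcp_pos [ 0.2969 -0.6057  0.2396]
eef_rot [ 1.799075e+02 -7.100000e-03 -1.538944e+02]
contact_force [-1.4851 -0.6956 -0.3148]
moment [-0.0255 -0.0266 -0.0212]
gripper_width 0.0873
scene 421.2654038772343 421.2654038772343 258.50145619733553 194.43192550685401 [1.157 0.486 0.92 ] [[-0.66, 0.75, -0.01], [0.57, 0.49, -0.66], [-0.49, -0.45, -0.75]]
top 373.5026285197468 373.5026285197468 256.52669195905037 188.57974203152926 [ 0.447 -0.042  1.052] [[-0.0, -1.0, -0.03], [-0.99, 0.01, -0.16], [0.16, 0.03, -0.99]]
wrist 280.9798773184615 280.9798773184615 251.3149216615921 191.47724293985533 [ 0.235 -0.636  0.383] [[-0.44, 0.9, 0.0], [0.87, 0.43, 0.26], [0.23, 0.11, -0.97]]
```

View pics/top0.png

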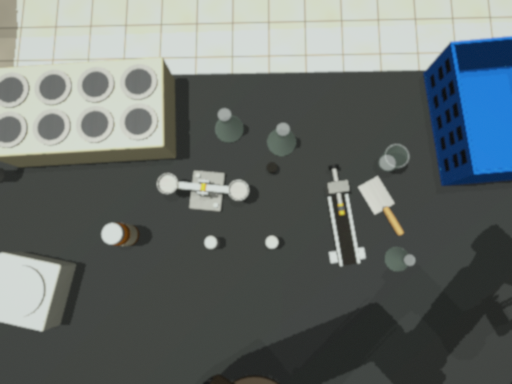

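View pics/scene0.png

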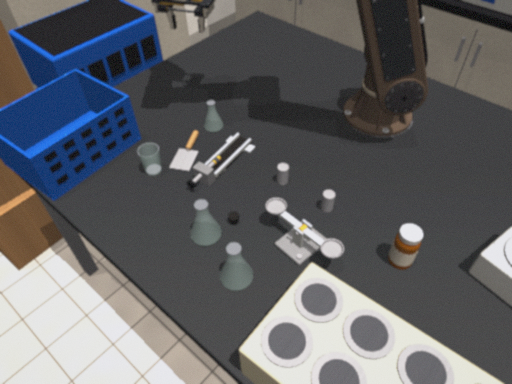

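View pics/wrist0.png

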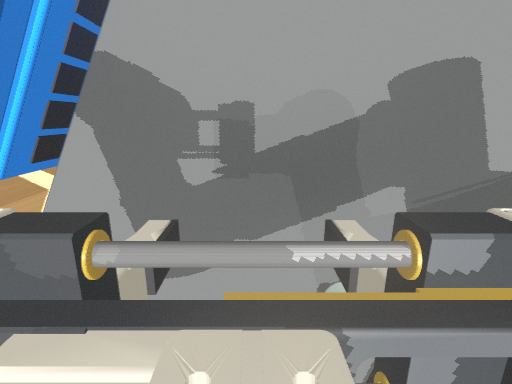

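The top view shows the slugs at about (211,242) and (272,242), the balance at (207,190) with pans at (167,184) and (238,190), and the rail from (347,262) to the stop at (339,186). Next I'll measure these with zoomed crops.

```bash
cat > h.py <<'E'
import cv2, numpy as np
def cam(c):
    R=cv2.Rodrigues(np.array(c["rvec"],float).reshape(3))[0]; return R,np.array(c["tvec"],float).reshape(3)
def ray(c,u,v,z):
    R,t=cam(c); d=R.T@np.array([(u-c["cx"])/c["fx"],(v-c["cy"])/c["fy"],1.]); o=-R.T@t
    return o+d*(z-o[2])/d[2]
def cloud(c):
    R,t=cam(c); D=np.array(c["depth"]); v,u=np.mgrid[:D.shape[0],:D.shape[1]]
    P=np.stack([(u-c["cx"])/c["fx"]*D,(v-c["cy"])/c["fy"]*D,D],-1)
    return (P-t)@R
def proj(c,p):
    R,t=cam(c); q=R@np.array(p,float)+t
    return np.array([q[0]/q[2]*c["fx"]+c["cx"],q[1]/q[2]*c["fy"]+c["cy"]])
def load(n): 
    z=np.load(n); return {k:(z[k] if z[k].ndim else float(z[k])) for k in z.files}
E
python3 - <<'E'
from h import *
for n,(u0,v0,w,h,s) in {"top":(150,150,220,125,3.6),"scene":(180,120,180,160,3.6)}.items():
    im=cv2.imread(f"pics/{n}0.png")[v0:v0+h,u0:u0+w]; cv2.imwrite(f"pics/{n}0z.png",cv2.resize(im,None,fx=s,fy=s,interpolation=cv2.INTER_CUBIC))
c=load("top0.npz"); P=cloud(c)
im=c["pixels"]; 
reg=lambda u0,v0,u1,v1:(slice(v0,v1),slice(u0,u1))
for nm,b in {"s1":(200,230,222,254),"s2":(261,230,283,254),"panA":(152,168,184,200),"panB":(222,175,254,205),"stop":(322,175,356,200)}.items():
    q=P[reg(*b)].reshape(-1,3); q=q[(q[:,2]>0.02)&(q[:,2]<.2)]
    hi=np.percentile(q[:,2],95); t=q[q[:,2]>hi-0.008]
    print(nm,len(q),"zmax",hi.round(4),"top mean",t.mean(0).round(4),"mid",((t.max(0)+t.min(0))/2).round(4),"ext",np.ptp(t,0).round(3))
q=P[100:300,50:420].reshape(-1,3); print("bench z median",np.median(q[:,2]))
E
```

```text
s1 151 zmax 0.0632 top mean [0.4631 0.1142 0.0603] mid [0.4629 0.1149 0.0608] ext [0.031 0.032 0.011]
s2 126 zmax 0.0631 top mean [ 0.4633 -0.0469  0.0601] mid [ 0.4626 -0.046   0.0603] ext [0.031 0.032 0.007]
panA 383 zmax 0.084 top mean [0.6187 0.2313 0.0795] mid [0.6181 0.2292 0.0811] ext [0.054 0.055 0.01 ]
panB 375 zmax 0.0774 top mean [0.6008 0.0438 0.0728] mid [0.6004 0.0489 0.0754] ext [0.051 0.07  0.012]
stop 354 zmax 0.0527 top mean [ 0.6113 -0.2276  0.0498] mid [ 0.611  -0.2273  0.0503] ext [0.035 0.057 0.011]
bench z median 0.0007883959982456507
```

```bash
sleep 1; ls pics
```

```text
scene0.png
scene0z.png
top0.png
top0z.png
wrist0.png
```

View pics/top0z.png

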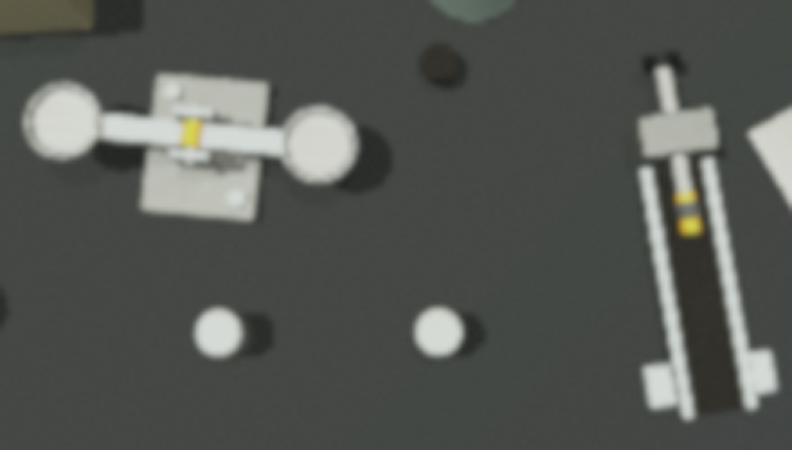

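View pics/scene0z.png

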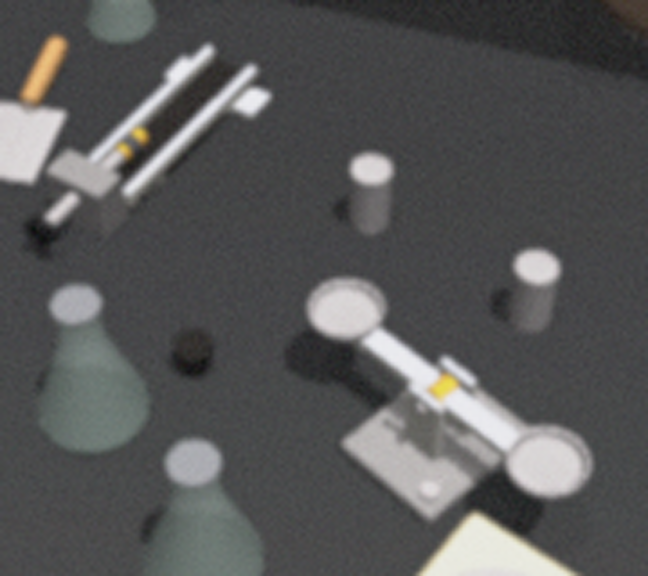

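```bash
cat > m.py <<'E'
from h import *
def blob(c,box,thr,z,s=4):
    u0,v0,u1,v1=box
    g=cv2.cvtColor(c["pixels"][v0:v1,u0:u1],cv2.COLOR_BGR2GRAY)
    g=cv2.resize(g,None,fx=s,fy=s,interpolation=cv2.INTER_CUBIC)
    m=(g>thr).astype(np.uint8)
    cs,_=cv2.findContours(m,cv2.RETR_EXTERNAL,cv2.CHAIN_APPROX_NONE)
    k=max(cs,key=cv2.contourArea); e=cv2.fitEllipse(k)
    u=(e[0][0]+.5)/s-.5+u0; v=(e[0][1]+.5)/s-.5+v0
    return (u,v),np.array(e[1])/s,ray(c,u,v,z)
E
python3 - <<'E'
from m import *
T=load("top0.npz");S=load("scene0.npz")
for nm,b,bs in (("s1",(198,230,224,254),(316,184,342,202)),("s2",(259,230,285,254),(272,158,294,176))):
    for c,bb,t in ((T,b,140),(S,bs,140)):
        uv,ax,p=blob(c,bb,t,.06); print(nm,np.round(uv,2),ax.round(2),p.round(4), "exp axis px",(.034*c["fx"]/1.0))
E
python3 - <<'E'
from h import *
T=load("top0.npz"); P=cloud(T)
im=T["pixels"]; g=cv2.cvtColor(im,cv2.COLOR_BGR2GRAY).astype(int)
hsv=cv2.cvtColor(im,cv2.COLOR_BGR2HSV)
# height map of balance line & rail
def prof(a,b,n,z):
    for f in np.linspace(0,1,n):
        p=np.array(a)*(1-f)+np.array(b)*f; u,v=proj(T,[*p,z]).round().astype(int)
        q=P[v-1:v+2,u-1:u+2].reshape(-1,3)
        print(np.round(p,3),(u,v),"z",np.median(q[:,2]).round(4),g[v,u])
prof((.621,.262),(.598,.018),26,.085)
E
```

```text
s1 [210.16 241.89] [12.9  13.34] [0.4631 0.1147 0.06  ] exp axis px 12.699089369671391
s1 [328.78 193.88] [ 9.57 12.43] [0.4618 0.1167 0.06  ] exp axis px 14.323023731825966
s2 [271.34 241.7 ] [13.12 13.24] [ 0.4633 -0.0469  0.06  ] exp axis px 12.699089369671391
s2 [282.71 166.66] [ 8.62 11.45] [ 0.4619 -0.0453  0.06  ] exp axis px 14.323023731825966
[0.621 0.262] (np.int64(155), np.int64(182)) z 0.0006 83
[0.62  0.252] (np.int64(158), np.int64(182)) z 0.0814 154
[0.619 0.242] (np.int64(162), np.int64(182)) z 0.0777 213
[0.618 0.233] (np.int64(165), np.int64(183)) z 0.077 214
[0.617 0.223] (np.int64(169), np.int64(183)) z 0.0771 215
[0.616 0.213] (np.int64(173), np.int64(183)) z 0.0761 215
[0.615 0.203] (np.int64(176), np.int64(184)) z 0.0798 194
[0.615 0.194] (np.int64(180), np.int64(184)) z 0.0725 215
[0.614 0.184] (np.int64(184), np.int64(184)) z 0.0727 215
[0.613 0.174] (np.int64(187), np.int64(185)) z 0.0719 216
[0.612 0.164] (np.int64(191), np.int64(185)) z 0.0721 216
[0.611 0.155] (np.int64(195), np.int64(185)) z 0.0712 216
[0.61  0.145] (np.int64(198), np.int64(186)) z 0.0721 216
[0.609 0.135] (np.int64(202), np.int64(186)) z 0.0748 197
[0.608 0.125] (np.int64(206), np.int64(186)) z 0.0718 200
[0.607 0.116] (np.int64(209), np.int64(187)) z 0.0702 216
[0.606 0.106] (np.int64(213), np.int64(187)) z 0.0695 216
[0.605 0.096] (np.int64(217), np.int64(187)) z 0.0707 215
[0.604 0.086] (np.int64(220), np.int64(188)) z 0.0698 216
[0.604 0.077] (np.int64(224), np.int64(188)) z 0.0707 216
[0.603 0.067] (np.int64(228), np.int64(188)) z 0.0755 199
[0.602 0.057] (np.int64(231), np.int64(188)) z 0.0721 204
[0.601 0.047] (np.int64(235), np.int64(189)) z 0.0705 212
[0.6   0.038] (np.int64(239), np.int64(189)) z 0.0726 212
[0.599 0.028] (np.int64(243), np.int64(189)) z 0.0698 212
[0.598 0.018] (np.int64(246), np.int64(190)) z 0.0715 203
```

```bash
python3 - <<'E'
from m import *
from scipy.optimize import least_squares
for cn in ("top","scene"):
    C=load(cn+"0.npz"); P=cloud(C); g=cv2.cvtColor(C["pixels"],cv2.COLOR_BGR2GRAY)
    s=4; G=cv2.resize(g,None,fx=s,fy=s,interpolation=cv2.INTER_CUBIC)
    cen={}
    for nm,c0,zr in (("A",(.618,.230),.084),("B",(.601,.043),.078)):
        u,v=proj(C,[*c0,zr]); w=24
        m=np.zeros_like(G); 
        uu0,vv0=int((u-w)*s),int((v-w)*s)
        m[vv0:vv0+2*w*s,uu0:uu0+2*w*s]=(G[vv0:vv0+2*w*s,uu0:uu0+2*w*s]>135)
        cs,_=cv2.findContours(m,cv2.RETR_EXTERNAL,cv2.CHAIN_APPROX_NONE)
        ci=(u*s,v*s); cs=[k for k in cs if cv2.pointPolygonTest(k,ci,False)>=0]; k=max(cs,key=cv2.contourArea)[:,0]
        W=np.array([ray(C,(a+.5)/s-.5,(b+.5)/s-.5,zr) for a,b in k])[:,:2]
        out=np.array([.017,.188])/np.hypot(.017,.188)*(1 if nm=="A" else -1)
        d=(W-c0); keep=(d@out>-.012)&(np.linalg.norm(d,axis=1)<.04)
        r_=least_squares(lambda p:np.linalg.norm(W[keep]-p[:2],axis=1)-p[2],[*c0,.027],loss="soft_l1",f_scale=.001)
        print(cn,nm,keep.sum(),r_.x.round(4),np.sqrt(np.mean(r_.fun**2)).round(4)); cen[nm]=r_.x[:2]
    d=cen["A"]-cen["B"]; print("dist",np.linalg.norm(d),"ydir yaw",np.degrees(np.arctan2(-d[0],d[1])),"mid",(cen["A"]+cen["B"])/2)
# rail walls, top cam
C=load("top0.npz"); P=cloud(C); g=cv2.cvtColor(C["pixels"],cv2.COLOR_BGR2GRAY)
s=4; G=cv2.resize(g,None,fx=s,fy=s,interpolation=cv2.INTER_CUBIC)
rows=[]
for v in range(200,262,3):
    line=G[v*s+2]; seg=np.where(line[315*s:372*s]>120)[0]+315*s
    runs=np.split(seg,np.where(np.diff(seg)>1)[0]+1)
    o=[]
    for q in runs:
        if len(q)<4: continue
        o.append([ray(C,(e+.5)/s-.5,v,.022)[:2].round(4).tolist() for e in (q[0],q[-1])])
    print(v,o)
hsv=cv2.cvtColor(C["pixels"],cv2.COLOR_BGR2HSV)
m=(hsv[...,1]>120)&(hsv[...,0]>15)&(hsv[...,0]<40)
ys,xs=np.where(m[180:225,325:360]); print([( x+325,y+180,ray(C,x+325,y+180,.04)[:2].round(4).tolist()) for x,y in zip(xs,ys)])
E
```

```text
top A 152 [0.6177 0.2293 0.0279] 0.0005
top B 165 [0.5998 0.0404 0.028 ] 0.0004
dist 0.18968752981011838 ydir yaw -5.435455159264249 mid [0.60873879 0.13484544]
scene A 163 [0.6173 0.2306 0.0281] 0.0004
scene B 140 [0.5994 0.0425 0.0279] 0.0004
dist 0.18893026167519328 ydir yaw -5.457477613327384 mid [0.60834542 0.13655092]
200 [[[0.5777, -0.2027], [0.5776, -0.2143]], [[0.5775, -0.2287], [0.5774, -0.2424]], [[0.5774, -0.2506], [0.5773, -0.263]], [[0.577, -0.3053], [0.5769, -0.323]]]
203 [[[0.5693, -0.2038], [0.5692, -0.2154]], [[0.5692, -0.2291], [0.5691, -0.2442]], [[0.569, -0.2524], [0.569, -0.264]], [[0.5687, -0.3104], [0.5686, -0.3226]]]
206 [[[0.561, -0.2049], [0.5609, -0.2165]], [[0.5608, -0.2316], [0.5608, -0.2425]], [[0.5607, -0.2527], [0.5607, -0.265]], [[0.5604, -0.314], [0.5604, -0.3222]]]
209 [[[0.5527, -0.206], [0.5526, -0.2176]], [[0.5525, -0.2367], [0.5525, -0.2436]], [[0.5524, -0.2545], [0.5524, -0.2667]], [[0.5521, -0.3191], [0.5521, -0.3218]]]
212 [[[0.5444, -0.2071], [0.5443, -0.2187]], [[0.5443, -0.2317], [0.5442, -0.2473]], [[0.5442, -0.2555], [0.5441, -0.2671]]]
[... 3095 characters left out ...]
4), np.int64(213), [0.5398, -0.2433]), (np.int64(345), np.int64(213), [0.5398, -0.246]), (np.int64(338), np.int64(214), [0.5372, -0.2271]), (np.int64(339), np.int64(214), [0.5372, -0.2298]), (np.int64(340), np.int64(214), [0.5372, -0.2325]), (np.int64(341), np.int64(214), [0.5372, -0.2352]), (np.int64(342), np.int64(214), [0.5371, -0.2379]), (np.int64(343), np.int64(214), [0.5371, -0.2405]), (np.int64(344), np.int64(214), [0.5371, -0.2432]), (np.int64(339), np.int64(215), [0.5345, -0.2297]), (np.int64(340), np.int64(215), [0.5345, -0.2324]), (np.int64(341), np.int64(215), [0.5345, -0.2351]), (np.int64(342), np.int64(215), [0.5344, -0.2378]), (np.int64(343), np.int64(215), [0.5344, -0.2404])]
```

```bash
cat > pl.py <<'E'
from h import *
from scipy.spatial.transform import Rotation as Ro, Slerp
def plan(s,pos,rpy,n,cmd=None):
    p0,e0=cmd if cmd else (s["tcp_pos"],s["eef_rot"])
    p0=np.array(p0,float); R0=Ro.from_euler("xyz",e0,degrees=True); R1=Ro.from_euler("xyz",rpy,degrees=True)
    sl=Slerp([0,1],Ro.concatenate([R0,R1])); p=p0.copy(); R=R0; S=[];U=[]
    for i in range(1,n+1):
        f=i/n; tp=p0+(np.array(pos)-p0)*f
        d=np.round(R.inv().apply(tp-p)/.1,3); p=p+R.apply(d*.1)
        w=np.round((R.inv()*sl(f)).as_rotvec()/1.5,3); R=R*Ro.from_rotvec(w*1.5)
        S.append(d.tolist());U.append(w.tolist())
    for i in range(0,n,8): print("slide",S[i:i+8],"\nturn",U[i:i+8])
    print("max mm/row",max(np.linalg.norm(x)*100 for x in S),"deg/row",max(np.degrees(np.linalg.norm(x)*1.5) for x in U))
def st(s):
    print("t",round(s["time_s"],2),"p",np.round(s["tcp_pos"],4),"rpy",np.round(s["eef_rot"],2),"F",np.round(s["contact_force"],2),"w",round(s["gripper_width"],4))
E
python3 - <<'E'
from plant import r
from pl import *
s=r.get_state(); st(s)
plan(s,[.4627,-.046,.14],[180,0,-95.4],14,cmd=([.297,-.606,.241],[180,0,-153.885]))
E
```

```text
t 0.15 p [ 0.297  -0.6058  0.2399] rpy [ 1.7993e+02 -1.0000e-02 -1.5389e+02] F [ 0.12 -0.18 -0.35] w 0.0878
slide [[-0.282, 0.307, 0.072], [-0.304, 0.286, 0.072], [-0.324, 0.262, 0.072], [-0.343, 0.239, 0.073], [-0.358, 0.213, 0.072], [-0.373, 0.186, 0.072], [-0.386, 0.158, 0.072], [-0.397, 0.131, 0.072]] 
turn [[0.0, 0.0, -0.049], [-0.0, 0.0, -0.048], [-0.0, 0.0, -0.049], [-0.0, 0.0, -0.048], [-0.0, 0.0, -0.049], [-0.0, 0.0, -0.049], [-0.0, 0.0, -0.048], [-0.0, 0.0, -0.049]]
slide [[-0.405, 0.1, 0.072], [-0.411, 0.072, 0.072], [-0.415, 0.041, 0.073], [-0.417, 0.01, 0.072], [-0.416, -0.02, 0.072], [-0.414, -0.05, 0.072]] 
turn [[-0.0, 0.0, -0.048], [-0.0, 0.0, -0.049], [-0.0, 0.0, -0.049], [-0.0, 0.0, -0.048], [-0.0, 0.0, -0.049], [-0.0, 0.0, -0.049]]
max mm/row 42.43807252927494 deg/row 4.211239794211552
```

Emit:
apply_moves --slide '[[-0.28,0.31,0.0],[-0.3,0.29,0.0],[-0.32,0.26,0.07],[-0.34,0.24,0.07],[-0.36,0.21,0.07],[-0.37,0.19,0.07],[-0.39,0.16,0.07],[-0.4,0.13,0.07]]' --turn '[[0,0,-0.049],[0,0,-0.049],[0,0,-0.049],[0,0,-0.048],[0,0,-0.049],[0,0,-0.049],[0,0,-0.048],[0,0,-0.049]]' --jaw '[0,0,0,0,0,0,0,0]'

```text
time_s: 0.95
tcp_pos: [0.3903, -0.2839, 0.1983]
eef_rot: [-180.0, 0.0, -120.2]
contact_force: [1.2, 0.6, 0.1]
gripper_width: 0.0877
```

Emit:
apply_moves --slide '[[-0.4,0.1,0.07],[-0.41,0.07,0.07],[-0.41,0.04,0.07],[-0.42,0.01,0.07],[-0.42,-0.02,0.07],[-0.41,-0.05,0.07]]' --turn '[[0,0,-0.048],[0,0,-0.049],[0,0,-0.049],[0,0,-0.048],[0,0,-0.049],[0,0,-0.049]]' --jaw '[0,0,0,0,0,0]'

```text
time_s: 1.55
tcp_pos: [0.4609, -0.0446, 0.1565]
eef_rot: [-180.0, 0.0, -95.1]
contact_force: [1.6, -0.6, 0.3]
gripper_width: 0.0874
```

```bash
cat > p.py <<'E'
import sys
from plant import r
from pl import *
s=r.get_state(); st(s)
a=[float(x) for x in sys.argv[1:]]
if len(a): plan(s,a[:3],[a[4] if len(a)>4 else 180,a[5] if len(a)>5 else 0,a[3]],int(a[6]) if len(a)>6 else 1)
E
python3 p.py .4627 -.046 .039 -95.4
```

```text
t 1.55 p [ 0.4609 -0.0446  0.1565] rpy [-1.7998e+02  1.0000e-02 -9.5090e+01] F [ 1.6  -0.58  0.3 ] w 0.0874
slide [[0.013, -0.019, 1.175]] 
turn [[-0.0, 0.0, 0.004]]
max mm/row 117.52255102745175 deg/row 0.34377467707849396
```

Emit:
apply_moves --slide '[[0.01,-0.02,0.35],[0,0,0.35],[0,0,0.3],[0,0,0.17],[0,0,0],[0,0,0]]' --turn '[[0,0,0.004],[0,0,0],[0,0,0],[0,0,0],[0,0,0],[0,0,0]]' --jaw '[0,0,0,0,0,0.4]' --newtons 25

```text
time_s: 2.15
tcp_pos: [0.4628, -0.0475, 0.0398]
eef_rot: [180.0, -0.0, -95.6]
contact_force: [0.2, 0.4, -0.2]
gripper_width: 0.0837
```

```bash
python3 p.py .4627 -.046 .039 -95.4; python3 - <<'E'
from plant import r
import cv2,numpy as np
for n in ("scene","wrist"):
    c=r.capture(n); im=c["pixels"]; 
    if n=="scene": im=cv2.resize(im[100:260,200:400],None,fx=3.5,fy=3.5)
    cv2.imwrite(f"pics/{n}1.png",im)
E
```

```text
t 2.15 p [ 0.4628 -0.0475  0.0398] rpy [ 1.7997e+02 -3.0000e-02 -9.5600e+01] F [ 0.2   0.39 -0.25] w 0.0837
slide [[-0.015, 0.003, 0.008]] 
turn [[0.0, -0.0, -0.002]]
max mm/row 1.7262676501632066 deg/row 0.17188733853924698
```

View pics/scene1.png

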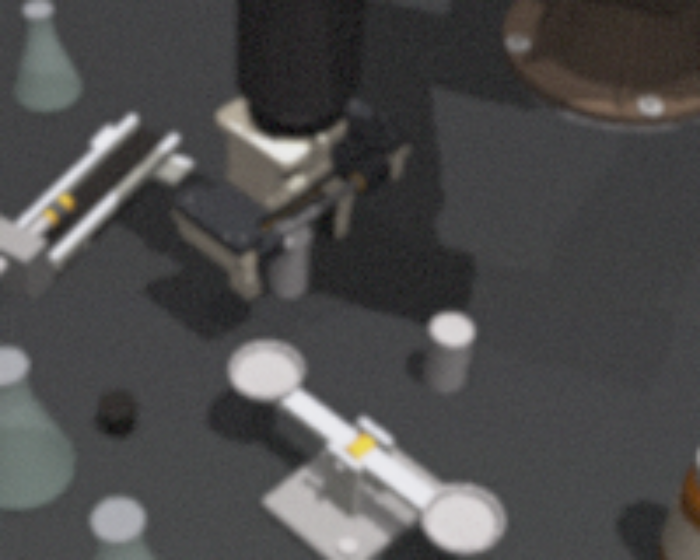

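View pics/wrist1.png

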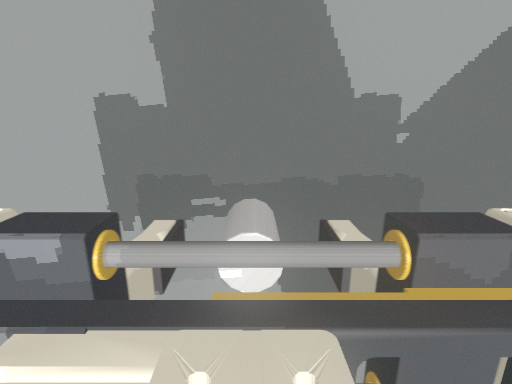

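The slug stands centred between the fingers, at wrist image column ~252. I'll shift 1.5 mm and close.

Emit:
apply_moves --slide '[[-0.015,0,0],[0,0,0],[0,0,0],[0,0,0],[0,0,0],[0,0,0]]' --turn '[[0,0,0],[0,0,0],[0,0,0],[0,0,0],[0,0,0],[0,0,0]]' --jaw '[0.8,0.8,0.8,0.8,0.8,0.8]' --newtons 25

```text
time_s: 2.85
tcp_pos: [0.4631, -0.046, 0.0397]
eef_rot: [-180.0, 0.0, -95.6]
contact_force: [-0.5, 0.5, 0.9]
gripper_width: 0.0338
```

```bash
python3 p.py
```

```text
t 2.85 p [ 0.4631 -0.046   0.0397] rpy [-1.7998e+02  1.0000e-02 -9.5610e+01] F [-0.46  0.45  0.9 ] w 0.0338
```

```bash
cat > q.py <<'E'
# q.py bx by bz yaw phi n [L]: plan so that slug underside centre lands at b, tool tilted phi rad about tool y
import sys
from plant import r
from pl import *
a=[float(x) for x in sys.argv[1:]]
s=r.get_state(); st(s)
R=Ro.from_euler("xyz",[180,0,a[3]],degrees=True)*Ro.from_rotvec([0,a[4],0])
L=a[6] if len(a)>6 else .0397
tcp=np.array(a[:3])-L*R.as_matrix()[:,2]
cur=Ro.from_euler("xyz",s["eef_rot"],degrees=True).as_matrix()
print("now bottom",(np.array(s["tcp_pos"])+L*cur[:,2]).round(4),"target tcp",tcp.round(4),"rpy",R.as_euler("xyz",degrees=True).round(2))
plan(s,tcp,R.as_euler("xyz",degrees=True),int(a[5]))
E
python3 q.py .5996 .0415 .105 -95.4 -0.08 4
```

```text
t 2.85 p [ 0.4631 -0.046   0.0397] rpy [-1.7998e+02  1.0000e-02 -9.5610e+01] F [-0.46  0.45  0.9 ] w 0.0338
now bottom [ 0.4631 -0.046  -0.    ] target tcp [0.5993 0.0383 0.1446] rpy [180.     4.58 -95.4 ]
slide [[-0.243, -0.318, -0.262], [-0.248, -0.319, -0.257], [-0.253, -0.319, -0.252], [-0.257, -0.319, -0.248]] 
turn [[-0.0, -0.013, -0.001], [-0.0, -0.014, -0.0], [-0.0, -0.013, -0.001], [-0.0, -0.013, -0.0]]
max mm/row 47.886741380052165 deg/row 1.2032113697747289
```

Emit:
apply_moves --slide '[[0,0,-0.2],[0,0,-0.4],[0,0,-0.4],[-0.16,-0.22,-0.1],[-0.22,-0.3,0],[-0.22,-0.3,0],[-0.22,-0.3,0],[-0.03,-0.15,0]]' --turn '[[0,0,0],[0,0,0],[0,0,0],[0,0,-0.002],[0,0,0],[0,0,0],[0,0,0],[0,-0.053,0]]' --jaw '[0.8,0.8,0.8,0.8,0.8,0.8,0.8,0.8]'

```text
time_s: 3.65
tcp_pos: [0.5992, 0.0295, 0.1483]
eef_rot: [179.9, 4.5, -95.2]
contact_force: [-0.5, -0.4, -2.6]
gripper_width: 0.0334
```

```bash
python3 q.py .5996 .0415 .090 -95.4 -0.08 2;  python3 - <<'E'
from plant import r
import cv2,numpy as np
for n in ("scene",):
    c=r.capture(n); im=c["pixels"]; 
    im=cv2.resize(im[150:300,220:400],None,fx=3.5,fy=3.5)
    cv2.imwrite(f"pics/{n}2.png",im)
E
```

```text
t 3.65 p [0.5992 0.0295 0.1483] rpy [179.94   4.52 -95.2 ] F [-0.55 -0.38 -2.63] w 0.0334
now bottom [0.5995 0.0326 0.1087] target tcp [0.5993 0.0383 0.1296] rpy [180.     4.58 -95.4 ]
slide [[-0.037, 0.004, 0.097], [-0.036, 0.003, 0.096]] 
turn [[0.0, -0.0, 0.001], [0.001, -0.001, 0.001]]
max mm/row 10.389417693018219 deg/row 0.14885880176388389
```

View pics/scene2.png

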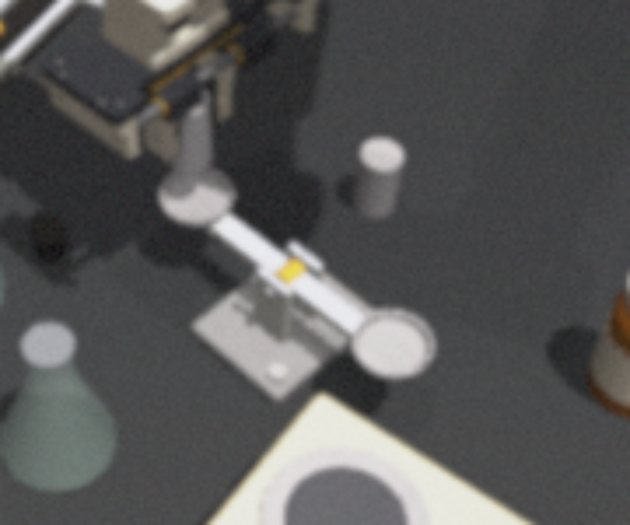

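The held slug leans slightly and hangs over the near pan, at crop pixel (195,185). I'll lower it now.

Emit:
apply_moves --slide '[[-0.07,0.01,0],[0,0,0.1],[0,0,0.1],[0,0,0.05],[0,0,0.03]]' --turn '[[0,0,0.002],[0,0,0],[0,0,0],[0,0,0],[0,0,0]]' --jaw '[0.8,0.8,0.8,0.8,0.8]'

```text
time_s: 4.2
tcp_pos: [0.5964, 0.0357, 0.1211]
eef_rot: [179.9, 4.5, -95.6]
contact_force: [-0.6, -0.1, -1.8]
gripper_width: 0.0333
```

```bash
python3 q.py .5996 .0415 .075 -95.4 -0.1 2
```

```text
t 4.2 p [0.5964 0.0357 0.1211] rpy [179.9    4.51 -95.6 ] F [-0.64 -0.14 -1.83] w 0.0333
now bottom [0.5966 0.0388 0.0816] target tcp [0.5992 0.0376 0.1145] rpy [180.     5.73 -95.4 ]
slide [[-0.008, -0.013, 0.034], [-0.007, -0.014, 0.034]] 
turn [[0.0, -0.007, -0.001], [0.001, -0.007, -0.001]]
max mm/row 3.7429934544425802 deg/row 0.6137605629753736
```

Emit:
apply_moves --slide '[[-0.015,-0.025,0.03],[0,0,0.03],[0,0,0.03],[0,0,0.02]]' --turn '[[0,-0.013,0],[0,0,0],[0,0,0],[0,0,0]]' --jaw '[0.8,0.8,0.8,0.8]'

```text
time_s: 4.6
tcp_pos: [0.6, 0.0379, 0.1112]
eef_rot: [180.0, 5.7, -95.6]
contact_force: [-0.7, -0.9, -0.7]
gripper_width: 0.0336
```

```bash
python3 q.py .5996 .0405 .068 -95.4 -0.1 2
```

```text
t 4.6 p [0.6    0.0379 0.1112] rpy [179.99   5.67 -95.63] F [-0.66 -0.94 -0.74] w 0.0336
now bottom [0.6004 0.0418 0.0717] target tcp [0.5992 0.0366 0.1075] rpy [180.     5.73 -95.4 ]
slide [[0.009, 0.003, 0.018], [0.009, 0.004, 0.018]] 
turn [[-0.0, -0.0, -0.001], [-0.0, -0.001, -0.002]]
max mm/row 2.051828452868319 deg/row 0.19217588672263783
```

Emit:
apply_moves --slide '[[0.01,0,0.01],[0,0,0.01],[0,0,0.01],[0,0,0]]' --turn '[[0,0,0],[0,0,0],[0,0,0],[0,0,0]]' --jaw '[0.8,0.8,0.8,0.8]'

```text
time_s: 5.0
tcp_pos: [0.5999, 0.0374, 0.1082]
eef_rot: [180.0, 5.7, -95.6]
contact_force: [0.4, 0.5, -2.0]
gripper_width: 0.0334
```

```bash
python3 q.py .5996 .0405 .068 -95.4 -0.1 2;python3 - <<'E'
from plant import r
import cv2,numpy as np
for n in ("scene",):
    c=r.capture(n); im=c["pixels"]; 
    im=cv2.resize(im[150:300,220:400],None,fx=3.5,fy=3.5)
    cv2.imwrite(f"pics/{n}3.png",im)
E
```

```text
t 5.0 p [0.5999 0.0374 0.1082] rpy [179.98   5.67 -95.62] F [ 0.4   0.54 -2.03] w 0.0334
now bottom [0.6003 0.0413 0.0687] target tcp [0.5992 0.0366 0.1075] rpy [180.     5.73 -95.4 ]
slide [[0.005, 0.003, 0.003], [0.004, 0.003, 0.003]] 
turn [[-0.0, -0.0, -0.001], [-0.0, -0.001, -0.001]]
max mm/row 0.6557438524302001 deg/row 0.12154270268120931
```

View pics/scene3.png

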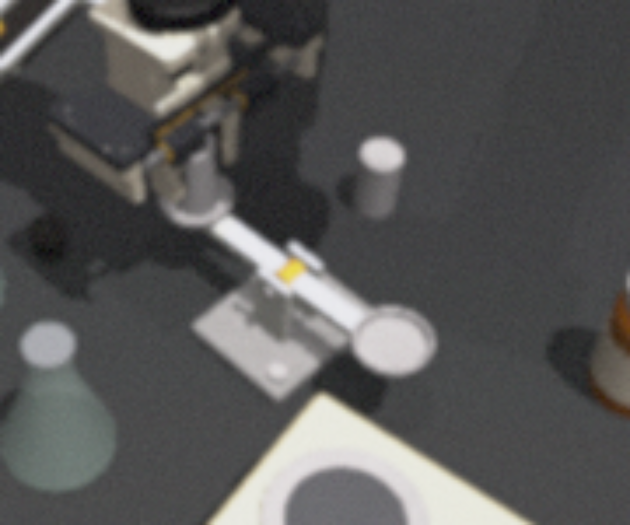

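Emit:
apply_moves --slide '[[0.01,0,0.01],[0,0,0.01],[0,0,0]]' --turn '[[0,0,0],[0,0,0],[0,0,0]]' --jaw '[0.8,0.8,0.8]'

```text
time_s: 5.35
tcp_pos: [0.5998, 0.0365, 0.106]
eef_rot: [180.0, 5.7, -95.6]
contact_force: [-0.5, 0.1, -1.8]
gripper_width: 0.0337
```

Emit:
apply_moves --slide '[[0,0,0.01],[0,0,0.01],[0,0,0]]' --turn '[[0,0,0],[0,0,0],[0,0,0]]' --jaw '[0.8,0.8,0.8]'

```text
time_s: 5.65
tcp_pos: [0.5998, 0.0367, 0.1041]
eef_rot: [180.0, 5.7, -95.6]
contact_force: [0.2, -0.3, -1.9]
gripper_width: 0.0335
```

```bash
python3 q.py .5996 .0405 .068 -95.4 -0.1 2;python3 - <<'E'
from plant import r
from h import *
c=r.capture("scene"); im=c["pixels"]; 
cv2.imwrite(f"pics/scene4.png",cv2.resize(im[180:240,250:360],None,fx=6,fy=6,interpolation=cv2.INTER_CUBIC))
c=r.capture("top");P=cloud(c)
for p in ([.618,.230],[.6165,.215],[.610,.15],[.605,.095],[.6045,.085]):
    u,v=proj(c,[*p,.078]).round().astype(int); print(p,np.median(P[v-1:v+2,u-1:u+2,2]).round(4))
E
```

```text
t 5.65 p [0.5998 0.0367 0.1041] rpy [179.98   5.67 -95.62] F [ 0.19 -0.31 -1.91] w 0.0335
now bottom [0.6002 0.0406 0.0646] target tcp [0.5992 0.0366 0.1075] rpy [180.     5.73 -95.4 ]
slide [[-0.001, 0.003, -0.017], [-0.0, 0.003, -0.017]] 
turn [[-0.0, -0.0, -0.001], [-0.0, -0.001, -0.002]]
max mm/row 1.7291616465790587 deg/row 0.19217588672263783
[0.618, 0.23] 0.5151
[0.6165, 0.215] 0.5132
[0.61, 0.15] 0.5006
[0.605, 0.095] 0.4807
[0.6045, 0.085] 0.477
```

View pics/scene4.png

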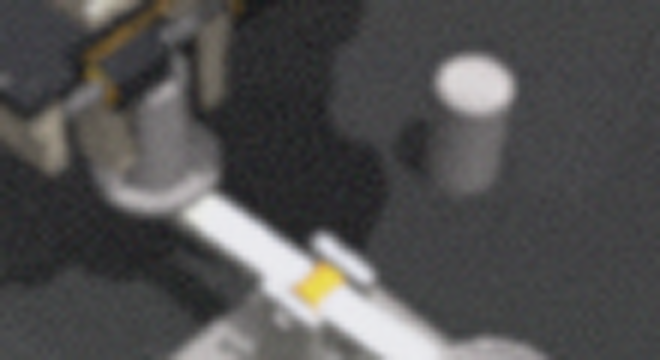

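```bash
python3 - <<'E'
from plant import r
from h import *
c1=r.capture("scene"); c0=load("scene0.npz"); np.savez("scene5.npz",**c1)
for nm,c in (("before",c0),("now",c1)):
    P=cloud(c)
    for p,z in (([.6175,.230],.078),([.615,.205],.08),([.613,.18],.072),([.611,.155],.072),([.6055,.10],.072),([.6035,.075],.072),([.463,.115],.06)):
        u,v=proj(c,[*p,z]).round().astype(int); print(nm,p,P[v-1:v+2,u-1:u+2].reshape(-1,3).mean(0).round(4))
im=c1["pixels"][180:300,250:370]; cv2.imwrite("pics/scene5.png",cv2.resize(np.hstack([c0["pixels"][180:300,250:370],im]),None,fx=3.3,fy=3.3,interpolation=cv2.INTER_CUBIC))
E
```

```text
before [0.6175, 0.23] [0.6182 0.2305 0.0778]
before [0.615, 0.205] [0.6155 0.2049 0.08  ]
before [0.613, 0.18] [0.6145 0.1809 0.0736]
before [0.611, 0.155] [0.6127 0.155  0.0735]
before [0.6055, 0.1] [0.6051 0.0984 0.0715]
before [0.6035, 0.075] [0.6039 0.0743 0.0712]
before [0.463, 0.115] [0.4649 0.116  0.0616]
now [0.6175, 0.23] [0.6236 0.233  0.0862]
now [0.615, 0.205] [0.6185 0.2064 0.0846]
now [0.613, 0.18] [0.6766 0.2155 0.1706]
now [0.611, 0.155] [0.6137 0.1557 0.0752]
now [0.6055, 0.1] [0.603  0.0969 0.0682]
now [0.6035, 0.075] [0.6618 0.1174 0.1605]
now [0.463, 0.115] [0.4648 0.116  0.0615]
```

View pics/scene5.png

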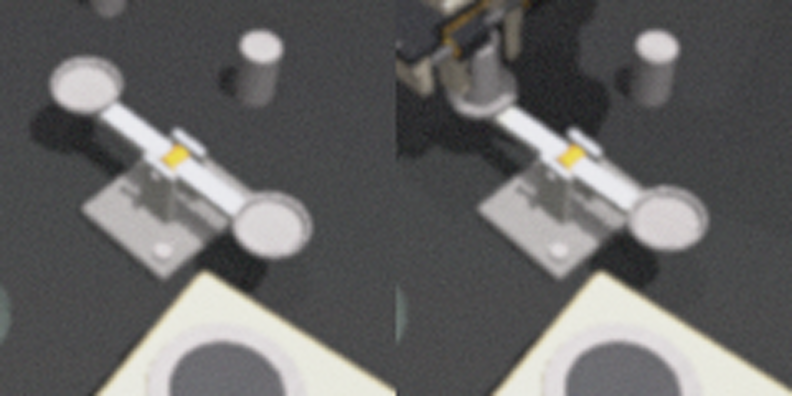

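Scene depth shows the far pan has risen from 78 to 86 mm. The beam is following the slug and is almost hard over, and there is hardly any force. I'll press slightly further and let go.

Emit:
apply_moves --slide '[[0,0,0.005],[0,0,0],[0,0,0],[0,0,0],[0,0,0]]' --turn '[[0,-0.008,0],[0,0,0],[0,0,0],[0,0,0],[0,0,0]]' --jaw '[0.8,0.8,0.55,0.45,0.35]'

```text
time_s: 6.3
tcp_pos: [0.6, 0.0368, 0.1038]
eef_rot: [-180.0, 6.4, -95.6]
contact_force: [0.6, 0.9, 0.1]
gripper_width: 0.0498
```

```bash
python3 p.py;python3 - <<'E'
from plant import r
from h import *
c1=r.capture("scene")
im=c1["pixels"][180:300,250:370]; cv2.imwrite("pics/scene6.png",cv2.resize(im,None,fx=5,fy=5,interpolation=cv2.INTER_CUBIC))
E
```

```text
t 6.3 p [0.6    0.0368 0.1038] rpy [-180.      6.37  -95.61] F [0.58 0.91 0.05] w 0.0498
```

View pics/scene6.png

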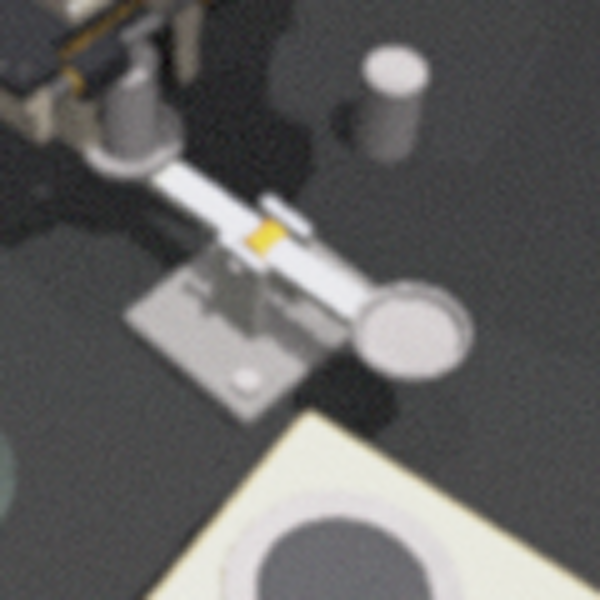

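The slug stands in the near pan, released. I'll rise and go to the other slug.

Emit:
apply_moves --slide '[[0,0,0],[0,0,-0.1],[0,0,-0.35],[0,0,-0.4],[0,0,-0.1]]' --turn '[[0,0,0],[0,0,0],[0,0,0],[0,0,0],[0,0,0]]' --jaw '[0,0,0,0,0]'

```text
time_s: 6.85
tcp_pos: [0.6012, 0.026, 0.2038]
eef_rot: [-179.6, 6.4, -95.5]
contact_force: [0.7, 1.0, 0.9]
gripper_width: 0.0867
```

```bash
python3 p.py .4628 .1152 .15 -95.5 180 0 4
```

```text
t 6.85 p [0.6012 0.026  0.2038] rpy [-179.59    6.43  -95.54] F [0.71 1.02 0.93] w 0.0867
slide [[-0.172, 0.367, 0.152], [-0.177, 0.367, 0.148], [-0.18, 0.366, 0.143], [-0.185, 0.366, 0.14]] 
turn [[-0.001, 0.019, -0.0], [-0.001, 0.018, -0.0], [-0.002, 0.019, -0.001], [-0.001, 0.019, 0.0]]
max mm/row 43.34997116492698 deg/row 1.644199206068009
```

Emit:
apply_moves --slide '[[-0.16,0.37,0.07],[-0.18,0.37,0.15],[-0.18,0.37,0.18],[-0.19,0.37,0.18],[0,0,0]]' --turn '[[-0.001,0.019,0],[-0.001,0.019,0],[-0.002,0.019,0],[-0.001,0.018,0],[0,0,0]]' --jaw '[0,0,0,0,0]'

```text
time_s: 7.35
tcp_pos: [0.4541, 0.1158, 0.144]
eef_rot: [179.4, -0.2, -95.4]
contact_force: [0.9, 1.0, 1.1]
gripper_width: 0.0875
```

```bash
python3 p.py .4628 .1152 .0395 -95.5 180 0 1
```

```text
t 7.35 p [0.4541 0.1158 0.144 ] rpy [179.39  -0.21 -95.37] F [0.88 1.05 1.11] w 0.0875
slide [[-0.006, -0.098, 1.044]] 
turn [[0.007, -0.002, 0.002]]
max mm/row 104.86066946191026 deg/row 0.648860473745324
```

Emit:
apply_moves --slide '[[-0.006,-0.096,0.3],[0,0,0.35],[0,0,0.3],[0,0,0.09],[0,0,0]]' --turn '[[0.007,-0.002,0.002],[0,0,0],[0,0,0],[0,0,0],[0,0,0]]' --jaw '[0,0,0,0,0]'

```text
time_s: 7.85
tcp_pos: [0.4681, 0.1139, 0.0408]
eef_rot: [-179.9, -0.0, -95.8]
contact_force: [0.0, 0.1, 0.3]
gripper_width: 0.0877
```

```bash
python3 p.py .4628 .1152 .0395 -95.5 180 0 1;  python3 - <<'E'
from plant import r
import cv2
c=r.capture("wrist"); cv2.imwrite("pics/wrist7.png",c["pixels"])
E
```

```text
t 7.85 p [0.4681 0.1139 0.0408] rpy [-1.7993e+02 -1.0000e-02 -9.5770e+01] F [0.03 0.15 0.28] w 0.0877
slide [[-0.007, 0.054, 0.013]] 
turn [[-0.001, -0.0, -0.003]]
max mm/row 5.598214000911362 deg/row 0.27177774536423
```

View pics/wrist7.png

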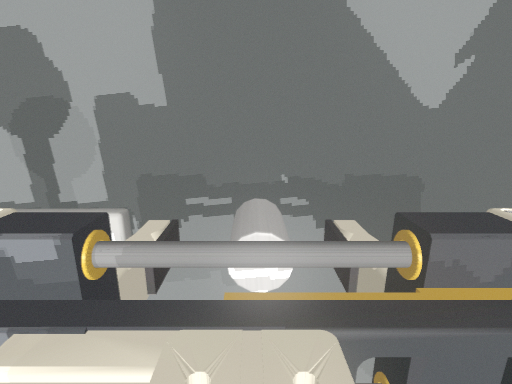

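The slug sits a little right of centre in the wrist view (column ~260), which fits the 5 mm offset. I'll correct and grip.

Emit:
apply_moves --slide '[[-0.006,0.052,0.012],[0,0,0],[0,0,0],[0,0,0],[0,0,0],[0,0,0],[0,0,0]]' --turn '[[0,0,-0.002],[0,0,0],[0,0,0],[0,0,0],[0,0,0],[0,0,0],[0,0,0]]' --jaw '[0,0.8,0.8,0.8,0.8,0.8,0.8]' --newtons 25

```text
time_s: 8.6
tcp_pos: [0.4631, 0.1155, 0.0401]
eef_rot: [-179.8, 0.1, -95.6]
contact_force: [-1.0, 0.7, -0.1]
gripper_width: 0.0451
```

```bash
python3 q.py .6177 .228 .115 -95.5 -0.1 4 .0395; python3 - <<'E'
from plant import r
from h import *
c=r.capture("scene"); np.savez("scene8.npz",**c); P=cloud(c)
for p,z in (([.6175,.230],.086),([.6165,.22],.086),([.613,.18],.078),([.611,.155],.075),([.6055,.10],.068),([.6035,.075],.065)):
    u,v=proj(c,[*p,z]).round().astype(int); print(p,P[v-1:v+2,u-1:u+2].reshape(-1,3).mean(0).round(4))
cv2.imwrite("pics/scene8.png",cv2.resize(c["pixels"][150:300,220:400],None,fx=4,fy=4,interpolation=cv2.INTER_CUBIC))
E
```

```text
t 8.6 p [0.4631 0.1155 0.0401] rpy [-1.7984e+02  8.0000e-02 -9.5600e+01] F [-0.95  0.72 -0.13] w 0.0451
now bottom [0.4633 0.1155 0.0006] target tcp [0.6173 0.2241 0.1543] rpy [180.     5.73 -95.5 ]
slide [[-0.308, -0.358, -0.284], [-0.315, -0.358, -0.277], [-0.322, -0.357, -0.269], [-0.328, -0.358, -0.261]] 
turn [[-0.0, -0.016, -0.0], [-0.001, -0.017, -0.0], [-0.0, -0.016, -0.001], [-0.001, -0.017, 0.0]]
max mm/row 55.146894744853945 deg/row 1.4635679496978142
[0.6175, 0.23] [0.6185 0.2296 0.0856]
[0.6165, 0.22] [0.6146 0.2185 0.0833]
[0.613, 0.18] [0.6113 0.1783 0.0763]
[0.611, 0.155] [0.61   0.153  0.0732]
[0.6055, 0.1] [0.6059 0.0992 0.0687]
[0.6035, 0.075] [0.6054 0.0758 0.0656]
```

View pics/scene8.png

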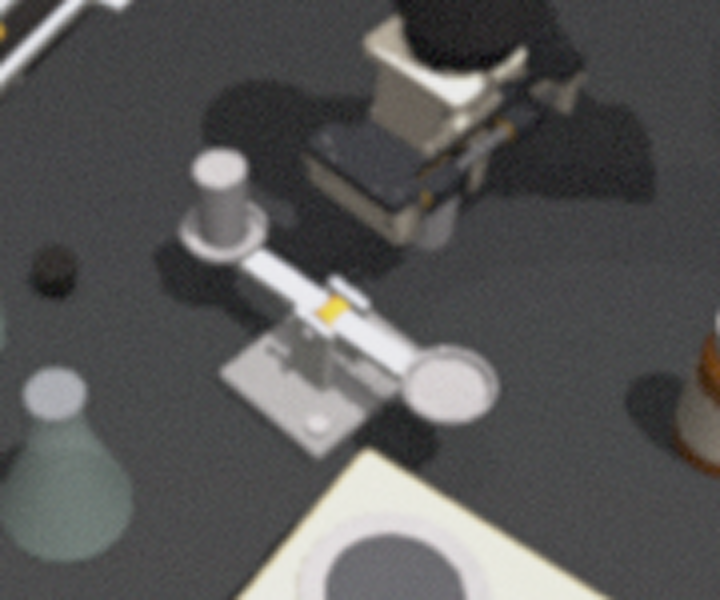

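Emit:
apply_moves --slide '[[0,0,0],[0,0,0]]' --turn '[[0,0,0],[0,0,0]]' --jaw '[0.8,0.8]'

```text
time_s: 8.85
tcp_pos: [0.4633, 0.1156, 0.0401]
eef_rot: [-179.8, 0.1, -95.6]
contact_force: [1.2, -0.8, -0.4]
gripper_width: 0.0333
```

```bash
python3 - <<'E'
from h import *
c=load("top0.npz");P=cloud(c)
m=(P[...,0]>.62)&(P[...,0]<.9)&(P[...,1]>.14)&(P[...,1]<.5)&(P[...,2]>.03)&(P[...,2]<.4)
m[:, 185:]=False
v,u=np.where(m); q=P[m]; 
k=(q[:,0]>.65); q=q[k]
print(q.min(0),q.max(0))
for x0 in np.arange(.64,.74,.01):
    b=q[(abs(q[:,0]-x0)<.005)&(q[:,1]<.3)]
    if len(b): print(round(x0,2),len(b),b[:,2].max().round(3),"ymin",b[:,1].min().round(3))
E
python3 q.py .6174 .2289 .115 -95.5 -0.1 4 .0395
```

```text
[0.69207816 0.22800049 0.0302424 ] [0.89997263 0.499974   0.14049257]
0.7 153 0.129 ymin 0.24
0.71 245 0.134 ymin 0.228
0.72 140 0.136 ymin 0.228
0.73 139 0.138 ymin 0.229
t 8.85 p [0.4633 0.1156 0.0401] rpy [-1.7983e+02  9.0000e-02 -9.5590e+01] F [ 1.17 -0.8  -0.38] w 0.0333
now bottom [0.4634 0.1156 0.0006] target tcp [0.617  0.225  0.1543] rpy [180.     5.73 -95.5 ]
slide [[-0.31, -0.357, -0.284], [-0.317, -0.356, -0.277], [-0.324, -0.356, -0.269], [-0.329, -0.357, -0.261]] 
turn [[-0.001, -0.016, -0.0], [-0.0, -0.017, -0.0], [-0.001, -0.016, -0.001], [-0.0, -0.017, 0.0]]
max mm/row 55.15478220426584 deg/row 1.4610423775835992
```

Emit:
apply_moves --slide '[[0,0,-0.2],[0,0,-0.4],[0,0,-0.4],[-0.2,-0.2,-0.15],[-0.29,-0.33,0],[-0.29,-0.33,0],[-0.29,-0.33,0],[-0.1,-0.2,0.05]]' --turn '[[0,0,0],[0,0,0],[0,0,0],[0,0,0],[0,0,0],[0,0,0],[0,-0.033,0],[0,-0.033,0]]' --jaw '[0.8,0.8,0.8,0.8,0.8,0.8,0.8,0.8]'

```text
time_s: 9.65
tcp_pos: [0.6146, 0.2211, 0.15]
eef_rot: [-179.8, 5.9, -95.5]
contact_force: [-0.5, -0.4, -4.2]
gripper_width: 0.0334
```

Emit:
apply_moves --slide '[[0,0,0]]' --turn '[[0,0,0]]' --jaw '[0.8]'

```text
time_s: 9.75
tcp_pos: [0.6139, 0.2187, 0.1486]
eef_rot: [-180.0, 5.8, -95.7]
contact_force: [-1.0, -0.8, -3.7]
gripper_width: 0.0336
```

```bash
python3 q.py .6174 .2289 .092 -95.5 -0.115 2 .0395
```

```text
t 9.75 p [0.6139 0.2187 0.1486] rpy [-179.98    5.76  -95.67] F [-1.01 -0.8  -3.69] w 0.0336
now bottom [0.6143 0.2226 0.1093] target tcp [0.617  0.2244 0.1312] rpy [180.     6.59 -95.5 ]
slide [[-0.021, -0.013, 0.09], [-0.021, -0.012, 0.089]] 
turn [[-0.0, -0.005, -0.001], [-0.0, -0.005, -0.001]]
max mm/row 9.332738076256078 deg/row 0.4382284466755747
```

Emit:
apply_moves --slide '[[-0.042,-0.025,0.05],[0,0,0.08],[0,0,0.05],[0,0,0]]' --turn '[[0,-0.01,0],[0,0,0],[0,0,0],[0,0,0]]' --jaw '[0.8,0.8,0.8,0.8]'

```text
time_s: 10.15
tcp_pos: [0.6144, 0.2241, 0.1325]
eef_rot: [-179.9, 6.5, -95.6]
contact_force: [0.1, 0.8, -4.2]
gripper_width: 0.0334
```

```bash
python3 q.py .6174 .2289 .086 -95.5 -0.115 2 .0395
```

```text
t 10.15 p [0.6144 0.2241 0.1325] rpy [-179.95    6.54  -95.57] F [ 0.06  0.84 -4.25] w 0.0334
now bottom [0.6149 0.2286 0.0932] target tcp [0.617  0.2244 0.1252] rpy [180.     6.59 -95.5 ]
slide [[0.001, -0.013, 0.036], [0.002, -0.012, 0.037]] 
turn [[-0.0, -0.0, -0.0], [-0.001, -0.001, -0.001]]
max mm/row 3.8948684188300895 deg/row 0.14885880176388389
```

Emit:
apply_moves --slide '[[0,-0.025,0.03],[0,0,0.02],[0,0,0.01],[0,0,0]]' --turn '[[0,0,0],[0,0,0],[0,0,0],[0,0,0]]' --jaw '[0.8,0.8,0.8,0.8]'

```text
time_s: 10.55
tcp_pos: [0.6182, 0.2248, 0.1276]
eef_rot: [-179.9, 6.6, -95.6]
contact_force: [-0.0, 0.7, -3.8]
gripper_width: 0.0335
```

```bash
python3 q.py .6174 .2289 .086 -95.5 -0.115 2 .0395; python3 - <<'E'
from plant import r
from h import *
c=r.capture("scene"); 
cv2.imwrite("pics/scene9.png",cv2.resize(c["pixels"][180:280,260:380],None,fx=5,fy=5,interpolation=cv2.INTER_CUBIC))
E
```

```text
t 10.55 p [0.6182 0.2248 0.1276] rpy [-179.85    6.61  -95.58] F [-0.01  0.67 -3.75] w 0.0335
now bottom [0.6187 0.2293 0.0884] target tcp [0.617  0.2244 0.1252] rpy [180.     6.59 -95.5 ]
slide [[0.004, 0.006, 0.012], [0.004, 0.005, 0.011]] 
turn [[-0.001, 0.0, -0.0], [-0.001, 0.0, -0.001]]
max mm/row 1.4000000000000001 deg/row 0.12154270268120931
```

View pics/scene9.png

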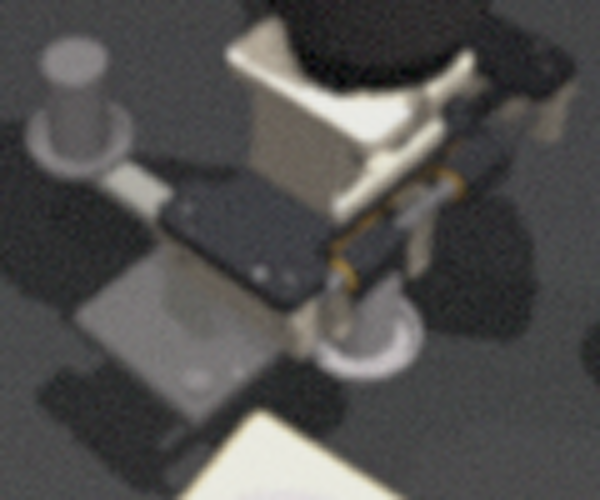

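Emit:
apply_moves --slide '[[0.005,0.01,0.01],[0,0,0.01],[0,0,0.01],[0,0,0]]' --turn '[[0,0,0],[0,0,0],[0,0,0],[0,0,0]]' --jaw '[0.8,0.8,0.8,0.8]'

```text
time_s: 11.0
tcp_pos: [0.6172, 0.2248, 0.1245]
eef_rot: [-179.9, 6.6, -95.6]
contact_force: [-0.5, -0.6, -4.6]
gripper_width: 0.0337
```

Emit:
apply_moves --slide '[[0,0,0.005],[0,0,0.005],[0,0,0]]' --turn '[[0,0,0],[0,0,0],[0,0,0]]' --jaw '[0.8,0.8,0.8]'

```text
time_s: 11.3
tcp_pos: [0.6173, 0.2249, 0.1236]
eef_rot: [-179.8, 6.6, -95.6]
contact_force: [-0.3, 0.2, -3.5]
gripper_width: 0.0338
```

```bash
python3 q.py .6174 .2289 .086 -95.5 -0.115 2 .0395; python3 q.py .6174 .2289 .086 -95.5 -0.115 2 .0395|head -1
```

```text
t 11.3 p [0.6173 0.2249 0.1236] rpy [-179.84    6.61  -95.58] F [-0.25  0.21 -3.51] w 0.0338
now bottom [0.6178 0.2294 0.0844] target tcp [0.617  0.2244 0.1252] rpy [180.     6.59 -95.5 ]
slide [[0.002, 0.001, -0.008], [0.001, 0.002, -0.008]] 
turn [[-0.001, 0.0, -0.0], [-0.001, 0.0, -0.001]]
max mm/row 0.8306623862918074 deg/row 0.12154270268120931
t 11.3 p [0.6173 0.2249 0.1236] rpy [-179.84    6.61  -95.58] F [-0.25  0.21 -3.51] w 0.0338
```

Emit:
apply_moves --slide '[[0,0,0.005],[0,0,0.005],[0,0,0]]' --turn '[[0,0,0],[0,0,0],[0,0,0]]' --jaw '[0.8,0.8,0.8]'

```text
time_s: 11.6
tcp_pos: [0.6174, 0.225, 0.1229]
eef_rot: [-179.8, 6.6, -95.6]
contact_force: [-0.2, -0.4, -1.7]
gripper_width: 0.0339
```

Emit:
apply_moves --slide '[[0,0,0.005],[0,0,0.005],[0,0,0]]' --turn '[[0,0,0],[0,0,0],[0,0,0]]' --jaw '[0.8,0.8,0.8]'

```text
time_s: 11.9
tcp_pos: [0.6174, 0.2253, 0.1218]
eef_rot: [-179.8, 6.6, -95.6]
contact_force: [-1.0, 0.0, -1.5]
gripper_width: 0.0335
```

```bash
python3 q.py .6174 .2289 .086 -95.5 -0.115 2 .0395|head -2; python3 - <<'E'
from plant import r
from h import *
c=r.capture("scene"); 
cv2.imwrite("pics/scene10.png",cv2.resize(c["pixels"][180:280,260:380],None,fx=5,fy=5,interpolation=cv2.INTER_CUBIC))
E
```

```text
t 11.9 p [0.6174 0.2253 0.1218] rpy [-179.83    6.63  -95.57] F [-1.03  0.01 -1.55] w 0.0335
now bottom [0.6179 0.2298 0.0825] target tcp [0.617  0.2244 0.1252] rpy [180.     6.59 -95.5 ]
```

View pics/scene10.png

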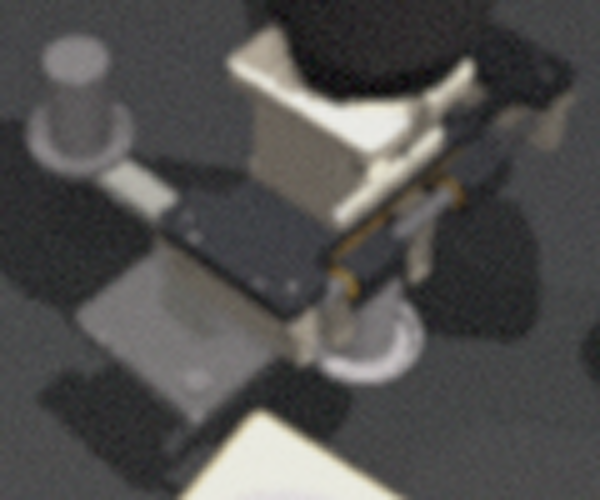

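The force has halved (−3.8 to −1.6 N), so the pan carries part of the weight and the slug is seated in it. I'll let go here and let the beam tip.

Emit:
apply_moves --slide '[[0,0,0],[0,0,0],[0,0,0],[0,0,0],[0,0,0],[0,0,0],[0,0,0],[0,0,0]]' --turn '[[0,0,0],[0,0,0],[0,0,0],[0,0,0],[0,0,0],[0,0,0],[0,0,0],[0,0,0]]' --jaw '[0.2,0.2,0.2,0.2,0.2,0.2,0.2,0.2]'

```text
time_s: 12.75
tcp_pos: [0.6173, 0.2251, 0.1217]
eef_rot: [-179.8, 6.6, -95.6]
contact_force: [0.2, -0.4, -0.1]
gripper_width: 0.07
```

Emit:
apply_moves --slide '[[0,0,-0.1],[0,0,-0.3],[0,0,-0.35],[0.1,0,-0.2],[0,0,0],[0,0,0],[0,0,0],[0,0,0]]' --turn '[[0,0,0],[0,0,0],[0,0,0],[0,0,0],[0,0,0],[0,0,0],[0,0,0],[0,0,0]]' --jaw '[0.2,0.2,0.2,0.2,0.2,0.2,0.2,0.2]'

```text
time_s: 13.55
tcp_pos: [0.6146, 0.2044, 0.2139]
eef_rot: [-179.9, 6.6, -95.6]
contact_force: [-0.2, 0.4, -0.7]
gripper_width: 0.0699
```

```bash
python3 p.py; python3 - <<'E'
from plant import r
from h import *
c=r.capture("scene"); np.savez("scene11.npz",**c)
cv2.imwrite("pics/scene11.png",cv2.resize(c["pixels"][160:290,240:390],None,fx=5,fy=5,interpolation=cv2.INTER_CUBIC))
E
```

```text
t 13.55 p [0.6146 0.2044 0.2139] rpy [-179.93    6.56  -95.58] F [-0.22  0.38 -0.65] w 0.0699
```

View pics/scene11.png

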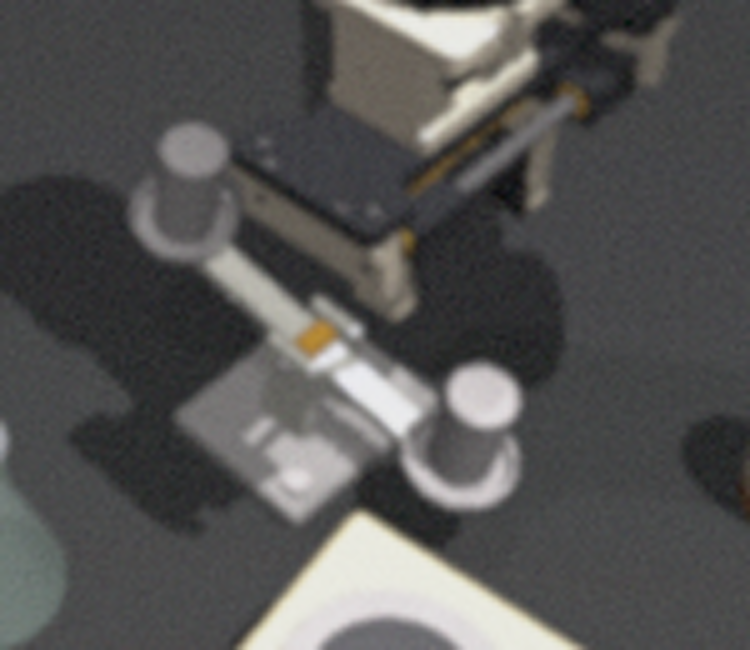

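```bash
python3 - <<'E'
from plant import r
from m import *
for k in range(1):
  for n in ("scene","top"):
    c=r.capture(n); P=cloud(c); np.savez(f"{n}12.npz",**c)
    for nm,p,z in (("slugA top",[.619,.236],.124),("slugB top",[.600,.046],.146)):
        u,v=proj(c,[*p,z]).round().astype(int); q=P[v-2:v+3,u-2:u+3].reshape(-1,3); print(n,nm,(u,v),"z",np.median(q[:,2]).round(4))
        if n=="scene":
            for thr in (120,140,160):
                try: uv,ax,w=blob(c,(u-10,v-9,u+11,v+9),thr,np.median(q[:,2])); print(thr,np.round(uv,1),ax.round(1),w.round(4))
                except Exception as e: print(e)
    for p,z in (([.613,.18],.067),([.611,.155],.07),([.6055,.10],.075),([.6035,.075],.078)):
        u,v=proj(c,[*p,z]).round().astype(int); print(p,P[v-1:v+2,u-1:u+2].reshape(-1,3).mean(0).round(4))
cv2.imwrite("pics/top12.png",cv2.resize(c["pixels"][150:230,140:280],None,fx=5,fy=5,interpolation=cv2.INTER_CUBIC))
E
```

```text
scene slugA top (np.int64(335), np.int64(239)) z 0.1253
120 [336.3 239.1] [12.7 15.2] [0.618  0.2383 0.1253]
140 [336.3 239. ] [12.  14.6] [0.6179 0.2382 0.1253]
160 [336.3 239. ] [11.3 13.9] [0.6179 0.2382 0.1253]
scene slugB top (np.int64(277), np.int64(188)) z 0.1454
120 [278.2 189.7] [ 9.3 12. ] [0.6014 0.0505 0.1454]
140 [276.6 191. ] [3.6 7.8] [0.6074 0.0504 0.1454]
max() iterable argument is empty
[0.613, 0.18] [0.6133 0.1807 0.0679]
[0.611, 0.155] [0.6103 0.1535 0.0698]
[0.6055, 0.1] [0.6081 0.1005 0.0761]
[0.6035, 0.075] [0.6034 0.0736 0.0783]
top slugA top (np.int64(160), np.int64(180)) z 0.1256
top slugB top (np.int64(233), np.int64(185)) z 0.1429
[0.613, 0.18] [0.6122 0.179  0.0667]
[0.611, 0.155] [0.6116 0.154  0.0694]
[0.6055, 0.1] [0.605  0.0994 0.0742]
[0.6035, 0.075] [0.6044 0.075  0.077 ]
```

View pics/top12.png

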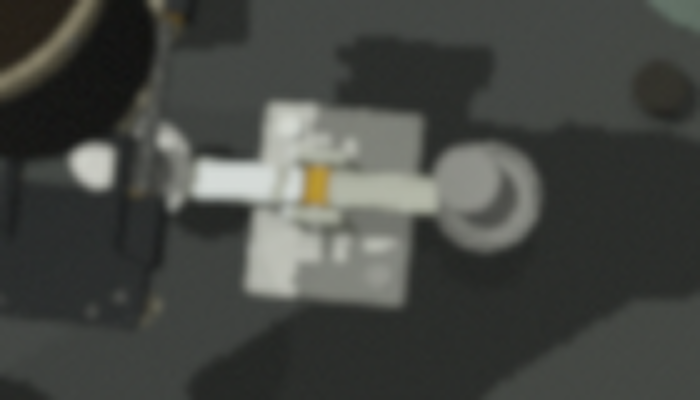

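The beam has tipped to the far (+y) pan, so that slug is the heavy one. The ~4.2 N against ~2 N lifted weights agree. Now I'll fetch it with the tool tilted to match its lean.

```bash
python3 q.py .6183 .2335 .150 -95.5 0.11 3 .041
```

```text
t 13.7 p [0.6148 0.2045 0.2141] rpy [-179.9     6.57  -95.57] F [ 0.52 -0.91 -0.13] w 0.0701
now bottom [0.6154 0.2091 0.1734] target tcp [0.6187 0.238  0.1908] rpy [180.   -6.3 -95.5]
slide [[-0.103, -0.002, 0.09], [-0.109, -0.002, 0.083], [-0.115, -0.002, 0.074]] 
turn [[-0.0, 0.05, -0.0], [-0.001, 0.05, -0.001], [-0.0, 0.05, 0.0]]
max mm/row 13.701824696003085 deg/row 4.298901993229331
```

Emit:
apply_moves --slide '[[-0.1,0,0.09],[-0.11,0,0.08],[-0.115,0,0.07],[0,0,0],[0,0,0]]' --turn '[[0,0.05,0],[0,0.05,0],[0,0.05,0],[0,0,0],[0,0,0]]' --jaw '[0.2,0.2,0.2,0.2,0.2]'

```text
time_s: 14.2
tcp_pos: [0.6179, 0.2385, 0.191]
eef_rot: [-179.9, -6.3, -95.5]
contact_force: [-0.1, 0.5, 0.0]
gripper_width: 0.07
```

```bash
python3 q.py .6183 .2311 .0655 -95.5 0.11 1 .041
```

```text
t 14.2 p [0.6179 0.2385 0.191 ] rpy [-179.93   -6.32  -95.51] F [-0.08  0.5   0.01] w 0.07
now bottom [0.6175 0.234  0.1502] target tcp [0.6187 0.2356 0.1063] rpy [180.   -6.3 -95.5]
slide [[-0.065, -0.01, 0.845]] 
turn [[-0.001, -0.0, -0.0]]
max mm/row 84.75553079298129 deg/row 0.08594366926962349
```

Emit:
apply_moves --slide '[[-0.065,-0.01,0.2],[0,0,0.3],[0,0,0.2],[0,0,0.1],[0,0,0.045],[0,0,0]]' --turn '[[0,0,0],[0,0,0],[0,0,0],[0,0,0],[0,0,0],[0,0,0]]' --jaw '[0.2,0.2,0.2,0.2,0.2,0.2]'

```text
time_s: 14.8
tcp_pos: [0.6197, 0.2346, 0.108]
eef_rot: [-179.8, -6.2, -95.6]
contact_force: [0.7, 0.8, -0.2]
gripper_width: 0.0701
```

```bash
python3 q.py .6183 .2311 .0655 -95.5 0.11 1 .041; python3 - <<'E'
from plant import r
import cv2
c=r.capture("wrist"); cv2.imwrite("pics/wrist13.png",c["pixels"])
c=r.capture("scene"); 
cv2.imwrite("pics/scene13.png",cv2.resize(c["pixels"][160:290,240:390],None,fx=4,fy=4,interpolation=cv2.INTER_CUBIC))
E
```

```text
t 14.8 p [0.6197 0.2346 0.108 ] rpy [-179.81   -6.25  -95.64] F [ 0.72  0.83 -0.19] w 0.0701
now bottom [0.6194 0.2301 0.0672] target tcp [0.6187 0.2356 0.1063] rpy [180.   -6.3 -95.5]
slide [[-0.011, 0.01, 0.016]] 
turn [[-0.002, 0.001, -0.002]]
max mm/row 2.1840329667841556 deg/row 0.25783100780887047
```

View pics/wrist13.png

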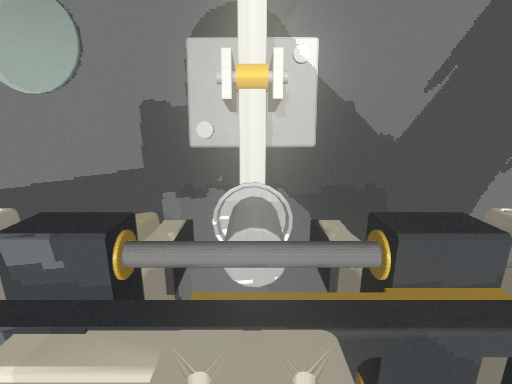

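View pics/scene13.png

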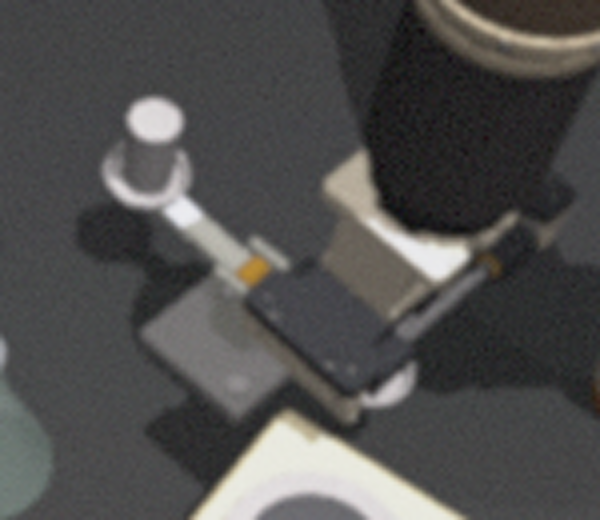

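The slug is centred between the pads (column ~255) and the light slug stands on the raised pan. I'll trim and grip.

Emit:
apply_moves --slide '[[-0.01,0.005,0.015],[0,0,0],[0,0,0],[0,0,0],[0,0,0],[0,0,0]]' --turn '[[0,0,0],[0,0,0],[0,0,0],[0,0,0],[0,0,0],[0,0,0]]' --jaw '[0.2,0.8,0.8,0.8,0.8,0.8]' --newtons 25

```text
time_s: 15.5
tcp_pos: [0.6189, 0.2358, 0.1059]
eef_rot: [-179.8, -6.3, -95.6]
contact_force: [0.7, 0.3, 0.0]
gripper_width: 0.0355
```

```bash
python3 q.py .6183 .2311 .0655 -95.5 0.11 1 .041
```

```text
t 15.5 p [0.6189 0.2358 0.1059] rpy [-179.84   -6.28  -95.61] F [0.72 0.29 0.  ] w 0.0355
now bottom [0.6186 0.2313 0.0652] target tcp [0.6187 0.2356 0.1063] rpy [180.   -6.3 -95.5]
slide [[0.003, 0.002, -0.003]] 
turn [[-0.002, 0.0, -0.001]]
max mm/row 0.469041575982343 deg/row 0.1921758867226378
```

Emit:
apply_moves --slide '[[0,0,0],[0.005,0,-0.05],[0.005,0,-0.05],[0.01,0,-0.1],[0.01,0,-0.1],[0.02,0,-0.2],[0.04,0,-0.4],[0.01,0,-0.1]]' --turn '[[0,0,0],[0,0,0],[0,0,0],[0,0,0],[0,0,0],[0,0,0],[0,0,0],[0,0,0]]' --jaw '[0.8,0.8,0.8,0.8,0.8,0.8,0.8,0.8]'

```text
time_s: 16.3
tcp_pos: [0.6208, 0.2377, 0.2121]
eef_rot: [-179.5, -6.0, -95.6]
contact_force: [1.3, 0.6, -3.0]
gripper_width: 0.0338
```

```bash
python3 p.py .4525 -.2490 .15 -172 180 0 16; python3 - <<'E'
from plant import r
import cv2
c=r.capture("scene"); 
cv2.imwrite("pics/scene14.png",cv2.resize(c["pixels"][140:300,220:400],None,fx=4,fy=4,interpolation=cv2.INTER_CUBIC))
E
```

```text
t 16.3 p [0.6208 0.2377 0.2121] rpy [-179.48   -6.05  -95.6 ] F [ 1.34  0.57 -2.96] w 0.0338
slide [[0.307, 0.076, 0.071], [0.313, 0.049, 0.07], [0.316, 0.023, 0.068], [0.317, -0.004, 0.066], [0.316, -0.031, 0.065], [0.313, -0.057, 0.063], [0.308, -0.083, 0.061], [0.299, -0.109, 0.059]] 
turn [[-0.003, -0.003, 0.056], [-0.004, -0.004, 0.055], [-0.003, -0.003, 0.056], [-0.003, -0.004, 0.055], [-0.003, -0.003, 0.056], [-0.004, -0.004, 0.055], [-0.003, -0.003, 0.056], [-0.003, -0.004, 0.055]]
slide [[0.29, -0.134, 0.057], [0.278, -0.157, 0.055], [0.264, -0.181, 0.052], [0.249, -0.202, 0.05], [0.231, -0.222, 0.048], [0.212, -0.241, 0.045], [0.192, -0.258, 0.043], [0.169, -0.273, 0.041]] 
turn [[-0.003, -0.003, 0.056], [-0.004, -0.004, 0.055], [-0.003, -0.003, 0.056], [-0.003, -0.004, 0.055], [-0.003, -0.003, 0.056], [-0.004, -0.004, 0.055], [-0.003, -0.003, 0.056], [-0.003, -0.004, 0.055]]
max mm/row 32.476760922234845 deg/row 4.82663809114153
```

View pics/scene14.png

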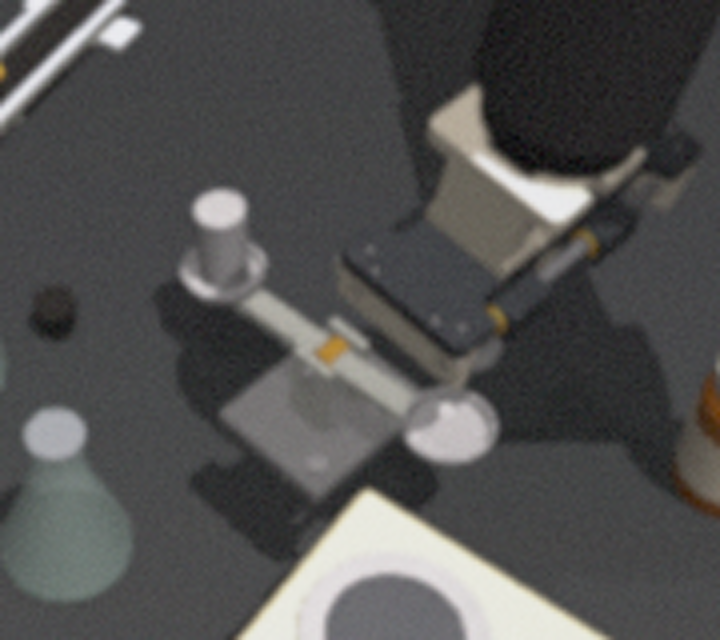

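The slug is lifted clear and the light slug stays on its pan. Now I'll carry it to the rail.

Emit:
apply_moves --slide '[[0.3,0.08,0.03],[0.31,0.05,0.03],[0.32,0.02,0.03],[0.32,0,0.03],[0.32,-0.03,0.02],[0.31,-0.06,0.02],[0.31,-0.08,0.02],[0.3,-0.11,0.02]]' --turn '[[-0.003,-0.003,0.055],[-0.003,-0.003,0.056],[-0.003,-0.003,0.055],[-0.003,-0.004,0.056],[-0.003,-0.003,0.055],[-0.003,-0.003,0.056],[-0.003,-0.004,0.055],[-0.003,-0.003,0.056]]' --jaw '[0.8,0.8,0.8,0.8,0.8,0.8,0.8,0.8]'

```text
time_s: 17.15
tcp_pos: [0.5329, -0.005, 0.2086]
eef_rot: [-178.6, -3.4, -134.1]
contact_force: [0.2, -0.7, -3.6]
gripper_width: 0.0332
```

```bash
python3 p.py .4525 -.2490 .12 -172 180 0 8
```

```text
t 17.15 p [ 0.5329 -0.005   0.2086] rpy [-178.65   -3.42 -134.07] F [ 0.2  -0.67 -3.57] w 0.0332
slide [[0.282, -0.137, 0.131], [0.27, -0.16, 0.129], [0.257, -0.183, 0.126], [0.242, -0.205, 0.123], [0.225, -0.224, 0.121], [0.206, -0.243, 0.118], [0.186, -0.259, 0.116], [0.165, -0.275, 0.113]] 
turn [[-0.004, -0.004, 0.055], [-0.003, -0.004, 0.055], [-0.004, -0.004, 0.056], [-0.003, -0.005, 0.055], [-0.004, -0.004, 0.055], [-0.003, -0.004, 0.055], [-0.004, -0.004, 0.055], [-0.003, -0.004, 0.056]]
max mm/row 34.01734851513269 deg/row 4.837338489591535
```

Emit:
apply_moves --slide '[[0.28,-0.14,0.1],[0.27,-0.16,0.12],[0.26,-0.18,0.12],[0.24,-0.2,0.12],[0.22,-0.22,0.12],[0.2,-0.24,0.12],[0.15,-0.2,0.1],[0.05,-0.15,0.05]]' --turn '[[-0.003,-0.004,0.055],[-0.003,-0.004,0.055],[-0.004,-0.004,0.056],[-0.003,-0.004,0.055],[-0.003,-0.004,0.055],[-0.003,-0.004,0.055],[-0.003,-0.004,0.055],[-0.002,-0.003,0.04]]' --jaw '[0.8,0.8,0.8,0.8,0.8,0.8,0.8,0.8]'

```text
time_s: 17.95
tcp_pos: [0.463, -0.226, 0.132]
eef_rot: [-179.7, -0.2, -170.7]
contact_force: [0.2, 0.2, -4.4]
gripper_width: 0.0333
```

Emit:
apply_moves --slide '[[0,0,0],[0,0,0]]' --turn '[[0,0,0],[0,0,0]]' --jaw '[0.8,0.8]'

```text
time_s: 18.15
tcp_pos: [0.4649, -0.225, 0.133]
eef_rot: [-179.6, -0.1, -170.5]
contact_force: [0.2, 0.0, -5.6]
gripper_width: 0.0332
```

```bash
python3 p.py .4525 -.2490 .11 -172 180 0 2;  python3 - <<'E'
from plant import r
import cv2,numpy as np
c=r.capture("wrist"); cv2.imwrite("pics/wrist15.png",c["pixels"])
c=r.capture("scene"); np.savez("scene15.npz",**c)
cv2.imwrite("pics/scene15.png",cv2.resize(c["pixels"][60:220,150:330],None,fx=4,fy=4,interpolation=cv2.INTER_CUBIC))
E
```

```text
t 18.15 p [ 0.4649 -0.225   0.133 ] rpy [-1.7961e+02 -1.2000e-01 -1.7047e+02] F [ 0.24  0.05 -5.62] w 0.0332
slide [[0.081, -0.107, 0.116], [0.079, -0.109, 0.116]] 
turn [[-0.002, -0.001, 0.009], [-0.003, -0.0, 0.009]]
max mm/row 17.77019977377857 deg/row 0.81533323609269
```

View pics/wrist15.png

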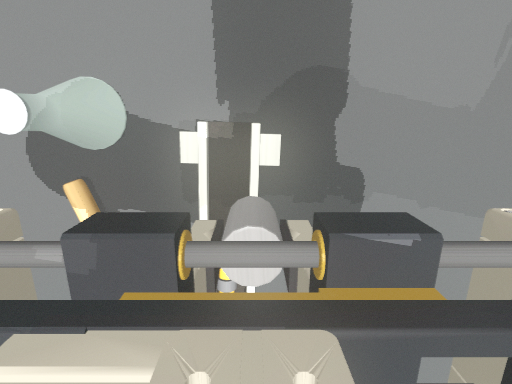

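View pics/scene15.png

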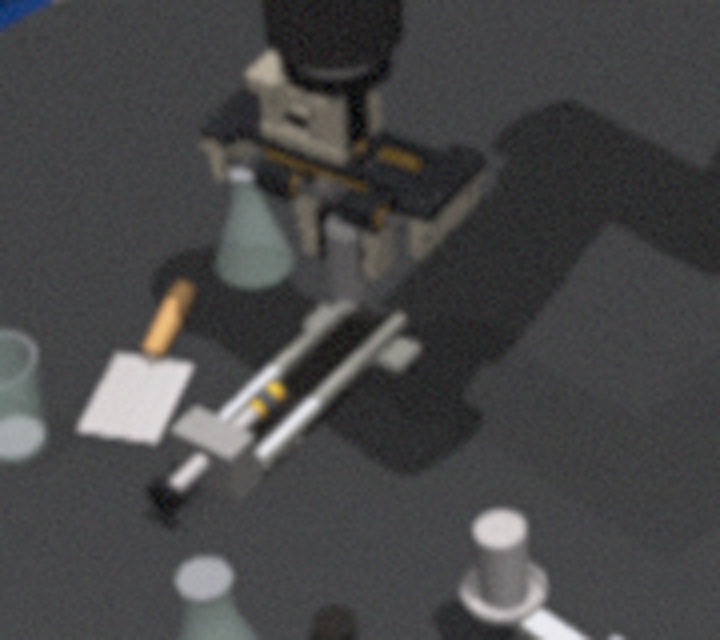

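```bash
python3 - <<'E'
from h import *
for n in ("top","scene"):
    c=load(n+"0.npz"); P=cloud(c)
    m=(P[...,0]>.33)&(P[...,0]<.52)&(P[...,1]<-.32)&(P[...,1]>-.46)&(P[...,2]>.012)&(P[...,2]<.13)
    q=P[m]; 
    for a,b in ((.012,.03),(.03,.06),(.06,.085),(.085,.13)):
        k=q[(q[:,2]>a)&(q[:,2]<b)]
        if len(k): print(n,a,len(k),k.min(0).round(3),k.max(0).round(3),k.mean(0).round(3))
c=load("top0.npz")
for u,v,z in ((410,260,.099),(396,258,.0)): print(ray(c,u,v,z).round(3))
E
python3 p.py .4525 -.2490 .085 -172 180 0 2 | tail -4
```

```text
top 0.012 241 [ 0.388 -0.41   0.012] [ 0.52  -0.356  0.03 ] [ 0.457 -0.379  0.02 ]
top 0.03 169 [ 0.394 -0.404  0.03 ] [ 0.441 -0.362  0.06 ] [ 0.419 -0.376  0.044]
top 0.06 66 [ 0.403 -0.393  0.06 ] [ 0.434 -0.37   0.084] [ 0.419 -0.378  0.069]
top 0.085 104 [ 0.405 -0.399  0.085] [ 0.429 -0.375  0.103] [ 0.418 -0.386  0.098]
scene 0.012 150 [ 0.392 -0.404  0.012] [ 0.52  -0.351  0.03 ] [ 0.453 -0.374  0.02 ]
scene 0.03 130 [ 0.399 -0.403  0.03 ] [ 0.443 -0.359  0.06 ] [ 0.427 -0.374  0.044]
scene 0.06 56 [ 0.406 -0.395  0.06 ] [ 0.433 -0.366  0.085] [ 0.424 -0.377  0.072]
scene 0.085 60 [ 0.404 -0.4    0.086] [ 0.431 -0.371  0.104] [ 0.419 -0.382  0.097]
[ 0.417 -0.389  0.099]
[ 0.419 -0.388  0.   ]
t 18.25 p [ 0.4655 -0.2244  0.1335] rpy [-1.7959e+02 -7.0000e-02 -1.7038e+02] F [ 0.8   0.25 -4.05] w 0.0333
slide [[0.085, -0.109, 0.243], [0.083, -0.11, 0.243]] 
turn [[-0.002, -0.0, 0.009], [-0.003, -0.001, 0.01]]
max mm/row 27.9562157668022 deg/row 0.9013848077419024
```

Emit:
apply_moves --slide '[[0.085,-0.11,0.2],[0.085,-0.11,0.2],[0,0,0.05],[0,0,0],[0,0,0]]' --turn '[[-0.002,0,0.009],[-0.003,0,0.01],[0,0,0],[0,0,0],[0,0,0]]' --jaw '[0.8,0.8,0.8,0.8,0.8]'

```text
time_s: 18.75
tcp_pos: [0.4531, -0.2491, 0.0894]
eef_rot: [-180.0, -0.0, -172.0]
contact_force: [0.8, 0.3, -4.5]
gripper_width: 0.0338
```

```bash
python3 p.py .4518 -.2492 .07 -172 180 0 2;  python3 - <<'E'
from plant import r
import cv2,numpy as np
c=r.capture("wrist"); cv2.imwrite("pics/wrist16.png",c["pixels"]);np.savez("wrist16.npz",**c)
c=r.capture("scene")
cv2.imwrite("pics/scene16.png",cv2.resize(c["pixels"][80:200,180:300],None,fx=5,fy=5,interpolation=cv2.INTER_CUBIC))
E
```

```text
t 18.75 p [ 0.4531 -0.2491  0.0894] rpy [-1.7998e+02 -1.0000e-02 -1.7200e+02] F [ 0.82  0.33 -4.5 ] w 0.0338
slide [[0.007, 0.0, 0.097], [0.006, 0.001, 0.097]] 
turn [[-0.0, -0.0, 0.0], [-0.0, -0.0, 0.0]]
max mm/row 9.725224933131367 deg/row 0.0
```

View pics/wrist16.png

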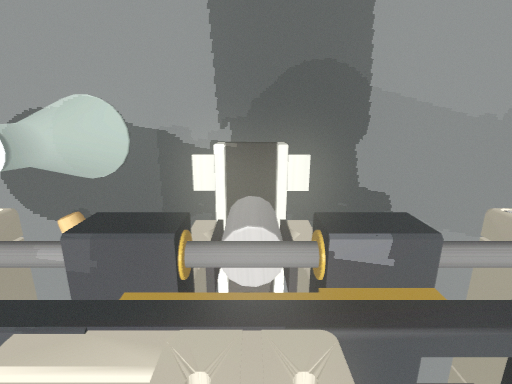

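View pics/scene16.png

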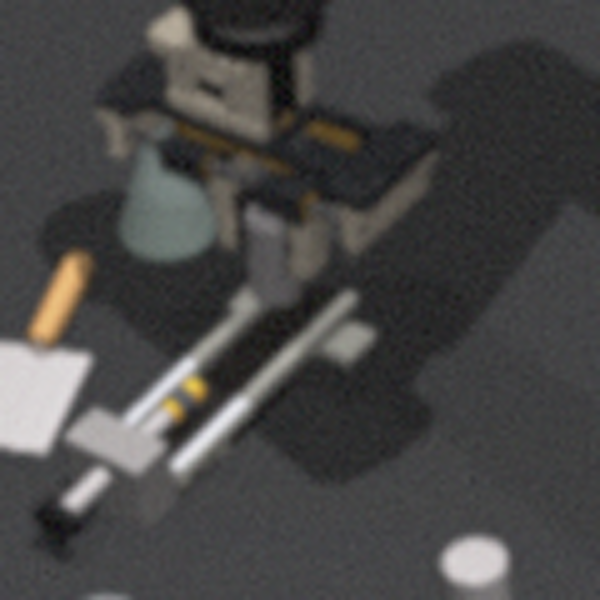

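In the wrist view the rail walls (columns ~221 and ~282) sit symmetric about the slug (~252) and parallel to the view. I'll lower it now.

Emit:
apply_moves --slide '[[0,0,0.15],[0,0,0.1],[0,0,0.05],[0,0,0.02],[0,0,0]]' --turn '[[0,0,0],[0,0,0],[0,0,0],[0,0,0],[0,0,0]]' --jaw '[0.8,0.8,0.8,0.8,0.8]'

```text
time_s: 19.35
tcp_pos: [0.4521, -0.2495, 0.0566]
eef_rot: [180.0, -0.1, -172.1]
contact_force: [-0.3, 1.3, -3.8]
gripper_width: 0.0336
```

Emit:
apply_moves --slide '[[0,0,0.01],[0,0,0.01],[0,0,0]]' --turn '[[0,0,0],[0,0,0],[0,0,0]]' --jaw '[0.8,0.8,0.8]'

```text
time_s: 19.65
tcp_pos: [0.4521, -0.2495, 0.0547]
eef_rot: [180.0, -0.1, -172.1]
contact_force: [0.1, -0.3, -4.8]
gripper_width: 0.0338
```

Emit:
apply_moves --slide '[[0,0,0.01],[0,0,0]]' --turn '[[0,0,0],[0,0,0]]' --jaw '[0.8,0.8]'

```text
time_s: 19.85
tcp_pos: [0.4524, -0.2496, 0.054]
eef_rot: [-180.0, -0.0, -172.1]
contact_force: [-1.2, 1.7, 0.3]
gripper_width: 0.0333
```

Contact is felt on the rubber at TCP z ≈ 54 mm. I'll let the slug stand, regrip it a bit lower and then slide.

Emit:
apply_moves --slide '[[0,0,0],[0,0,0],[0,0,0],[0,0,0]]' --turn '[[0,0,0],[0,0,0],[0,0,0],[0,0,0]]' --jaw '[0.4,0.4,0.4,0.4]'

```text
time_s: 20.25
tcp_pos: [0.4522, -0.2496, 0.0537]
eef_rot: [180.0, -0.1, -172.1]
contact_force: [-1.4, 0.4, -0.4]
gripper_width: 0.0517
```

```bash
python3 p.py .4520 -.2494 .0435 -172 180 0 1;  python3 - <<'E'
from plant import r
import cv2,numpy as np
c=r.capture("wrist"); cv2.imwrite("pics/wrist17.png",c["pixels"])
c=r.capture("scene")
cv2.imwrite("pics/scene17.png",cv2.resize(c["pixels"][80:200,180:300],None,fx=5,fy=5,interpolation=cv2.INTER_CUBIC))
E
```

```text
t 20.25 p [ 0.4522 -0.2496  0.0537] rpy [ 1.7999e+02 -6.0000e-02 -1.7208e+02] F [-1.39  0.4  -0.36] w 0.0517
slide [[0.001, 0.002, 0.102]] 
turn [[0.0, -0.001, -0.001]]
max mm/row 10.202450685987165 deg/row 0.12154270268120931
```

View pics/wrist17.png

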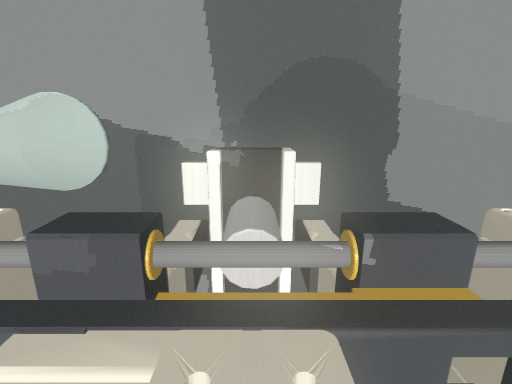

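View pics/scene17.png

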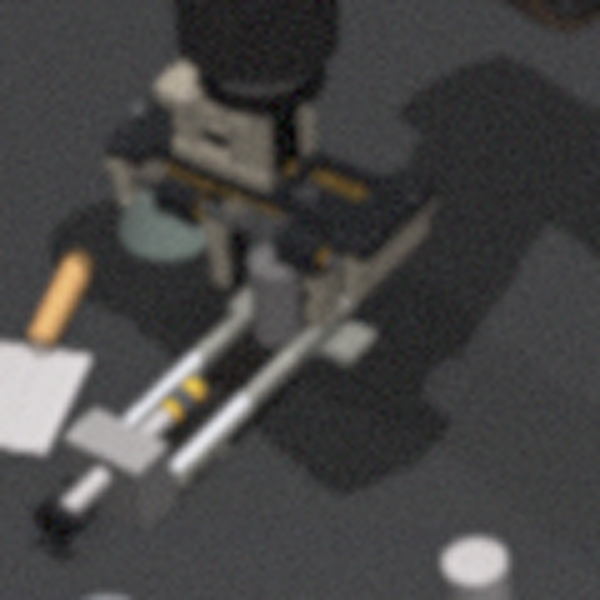

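The slug stands upright in the groove. I'll lower 9 mm and regrip.

Emit:
apply_moves --slide '[[0,0,0.05],[0,0,0.04],[0,0,0],[0,0,0],[0,0,0],[0,0,0]]' --turn '[[0,0,0],[0,0,0],[0,0,0],[0,0,0],[0,0,0],[0,0,0]]' --jaw '[0.4,0.4,0.4,0.8,0.8,0.8]' --newtons 40

```text
time_s: 20.95
tcp_pos: [0.4521, -0.2495, 0.0447]
eef_rot: [180.0, -0.1, -172.1]
contact_force: [-0.7, -0.1, -0.0]
gripper_width: 0.0338
```

Emit:
apply_moves --slide '[[0,0,0],[0,0,-0.01],[0,0,0]]' --turn '[[0,0,0],[0,0,0],[0,0,0]]' --jaw '[0.8,0.8,0.8]'

```text
time_s: 21.25
tcp_pos: [0.4515, -0.2493, 0.0453]
eef_rot: [180.0, -0.1, -172.1]
contact_force: [0.2, -0.1, -5.0]
gripper_width: 0.0337
```

Emit:
apply_moves --slide '[[-0.05,0,0],[-0.1,0,0],[-0.1,0,0],[-0.1,0,0],[-0.1,0,0],[-0.05,0,0],[0,0,0]]' --turn '[[0,0,0],[0,0,0],[0,0,0],[0,0,0],[0,0,0],[0,0,0],[0,0,0]]' --jaw '[0.8,0.8,0.8,0.8,0.8,0.8,0.8]'

```text
time_s: 21.95
tcp_pos: [0.5024, -0.2424, 0.0453]
eef_rot: [180.0, -0.1, -172.1]
contact_force: [-0.0, -0.9, -4.1]
gripper_width: 0.0332
```

```bash
cat > f.py <<'E'
from plant import r
from pl import *
s=r.get_state(); st(s); e=np.array([np.cos(np.radians(8)),np.sin(np.radians(8))]); n=np.array([-e[1],e[0]])
d=np.array(s["tcp_pos"][:2])-[.4964,-.2427]
print("rail x",(d@e).round(4),"rail y",(d@n).round(4),"F along",(np.array(s["contact_force"][:2])@e).round(2),"F across",(np.array(s["contact_force"][:2])@n).round(2), "M",np.round(s["moment"],3))
E
python3 f.py; python3 - <<'E'
from plant import r
import cv2,numpy as np
c=r.capture("wrist"); cv2.imwrite("pics/wrist18.png",c["pixels"])
c=r.capture("scene")
cv2.imwrite("pics/scene18.png",cv2.resize(c["pixels"][80:200,180:300],None,fx=5,fy=5,interpolation=cv2.INTER_CUBIC))
E
```

```text
t 21.95 p [ 0.5024 -0.2424  0.0453] rpy [ 1.7999e+02 -7.0000e-02 -1.7205e+02] F [-0.03 -0.92 -4.12] w 0.0332
rail x 0.006 rail y -0.0006 F along -0.16 F across -0.91 M [-0.058  0.029  0.009]
```

View pics/wrist18.png

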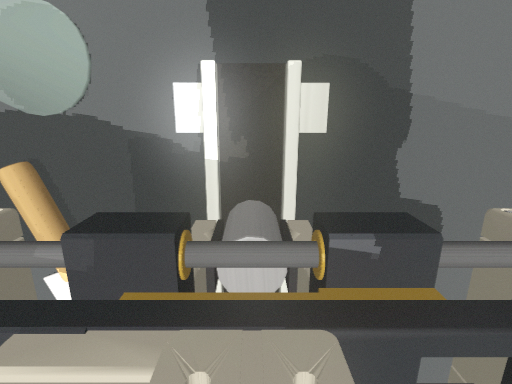

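View pics/scene18.png

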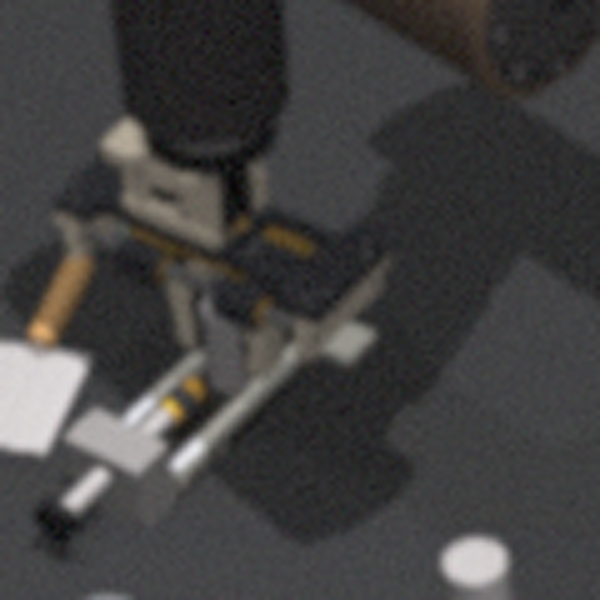

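Emit:
apply_moves --slide '[[-0.03,0,0],[-0.03,0,0],[-0.03,0,0],[0,0,0]]' --turn '[[0,0,0],[0,0,0],[0,0,0],[0,0,0]]' --jaw '[0.8,0.8,0.8,0.8]'

```text
time_s: 22.45
tcp_pos: [0.511, -0.2414, 0.0456]
eef_rot: [180.0, -0.0, -172.1]
contact_force: [0.4, -0.0, -4.0]
gripper_width: 0.0337
```

```bash
python3 f.py
```

```text
t 22.45 p [ 0.511  -0.2414  0.0456] rpy [ 1.7999e+02 -5.0000e-02 -1.7208e+02] F [ 0.41 -0.02 -4.04] w 0.0337
rail x 0.0146 rail y -0.0007 F along 0.4 F across -0.08 M [ 0.004  0.041 -0.025]
```

Emit:
apply_moves --slide '[[-0.02,0,0],[-0.02,0,0],[0,0,0]]' --turn '[[0,0,0],[0,0,0],[0,0,0]]' --jaw '[0.8,0.8,0.8]'

```text
time_s: 22.75
tcp_pos: [0.5148, -0.2408, 0.0455]
eef_rot: [180.0, -0.1, -172.1]
contact_force: [-0.2, 0.5, -3.8]
gripper_width: 0.0335
```

```bash
python3 f.py
```

```text
t 22.75 p [ 0.5148 -0.2408  0.0455] rpy [ 1.7999e+02 -6.0000e-02 -1.7208e+02] F [-0.2   0.49 -3.85] w 0.0335
rail x 0.0185 rail y -0.0007 F along -0.13 F across 0.51 M [-0.045 -0.02  -0.032]
```

Emit:
apply_moves --slide '[[-0.02,0,0],[-0.02,0,0],[0,0,0]]' --turn '[[0,0,0],[0,0,0],[0,0,0]]' --jaw '[0.8,0.8,0.8]'

```text
time_s: 23.05
tcp_pos: [0.5187, -0.2403, 0.0455]
eef_rot: [180.0, -0.1, -172.1]
contact_force: [0.0, -0.1, -3.5]
gripper_width: 0.0335
```

```bash
python3 f.py
```

```text
t 23.05 p [ 0.5187 -0.2403  0.0455] rpy [ 1.7999e+02 -6.0000e-02 -1.7207e+02] F [ 0.02 -0.11 -3.46] w 0.0335
rail x 0.0225 rail y -0.0007 F along 0.0 F across -0.11 M [ 0.    -0.028  0.055]
```

Emit:
apply_moves --slide '[[-0.02,0,0],[0,0,0]]' --turn '[[0,0,0],[0,0,0]]' --jaw '[0.8,0.8]'

```text
time_s: 23.25
tcp_pos: [0.5205, -0.24, 0.0455]
eef_rot: [180.0, -0.1, -172.1]
contact_force: [-0.4, -0.5, -4.8]
gripper_width: 0.0332
```

```bash
python3 f.py|tail -1
```

```text
rail x 0.0242 rail y -0.0006 F along -0.45 F across -0.39 M [0.018 0.09  0.   ]
```

Emit:
apply_moves --slide '[[-0.01,0,0],[0,0,0]]' --turn '[[0,0,0],[0,0,0]]' --jaw '[0.8,0.8]'

```text
time_s: 23.45
tcp_pos: [0.5213, -0.2398, 0.0455]
eef_rot: [180.0, -0.1, -172.1]
contact_force: [-0.6, -0.1, -3.6]
gripper_width: 0.0338
```

```bash
python3 f.py|tail -1; python3 - <<'E'
from plant import r
import cv2,numpy as np
c=r.capture("scene")
cv2.imwrite("pics/scene19.png",cv2.resize(c["pixels"][130:190,190:260],None,fx=9,fy=9,interpolation=cv2.INTER_CUBIC))
E
```

```text
rail x 0.0251 rail y -0.0006 F along -0.6 F across 0.02 M [-0.052  0.174 -0.023]
```

View pics/scene19.png

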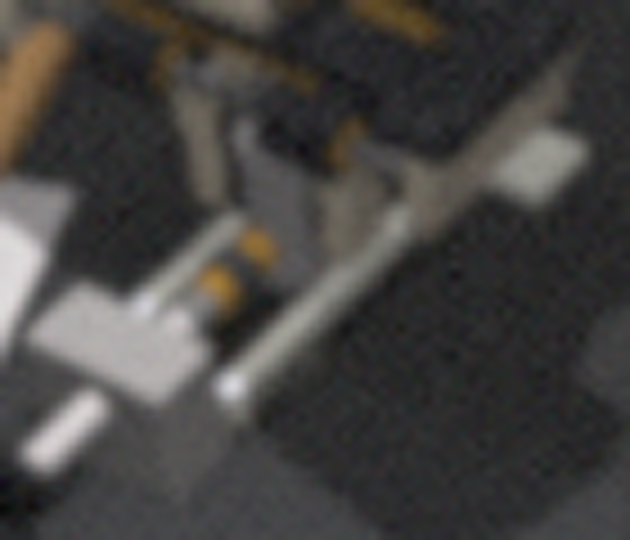

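The slug face touches the orange plunger tip at about (258,248) and the moment is rising. I'll continue in 1 mm steps.

Emit:
apply_moves --slide '[[-0.01,0,0],[-0.01,0,0],[0,0,0]]' --turn '[[0,0,0],[0,0,0],[0,0,0]]' --jaw '[0.8,0.8,0.8]'

```text
time_s: 23.8
tcp_pos: [0.5234, -0.2396, 0.0455]
eef_rot: [180.0, -0.1, -172.1]
contact_force: [-1.0, 0.0, -4.0]
gripper_width: 0.0335
```

```bash
python3 f.py|tail -1
```

```text
rail x 0.0272 rail y -0.0006 F along -0.94 F across 0.17 M [ 0.031  0.263 -0.018]
```

Emit:
apply_moves --slide '[[-0.01,0,0],[-0.01,0,0],[0,0,0]]' --turn '[[0,0,0],[0,0,0],[0,0,0]]' --jaw '[0.8,0.8,0.8]'

```text
time_s: 24.1
tcp_pos: [0.5254, -0.2393, 0.0455]
eef_rot: [180.0, -0.1, -172.1]
contact_force: [-1.3, 0.2, -4.9]
gripper_width: 0.0331
```

```bash
python3 f.py|tail -1
```

```text
rail x 0.0292 rail y -0.0007 F along -1.26 F across 0.42 M [-0.023  0.319  0.025]
```

Emit:
apply_moves --slide '[[-0.01,0,0],[0,0,0]]' --turn '[[0,0,0],[0,0,0]]' --jaw '[0.8,0.8]'

```text
time_s: 24.3
tcp_pos: [0.5264, -0.2391, 0.0455]
eef_rot: [180.0, -0.1, -172.1]
contact_force: [-1.0, -0.2, -4.3]
gripper_width: 0.0333
```

```bash
python3 f.py|tail -1
```

```text
rail x 0.0302 rail y -0.0006 F along -0.98 F across -0.05 M [-0.02   0.404 -0.002]
```

Emit:
apply_moves --slide '[[-0.01,0,0],[0,0,0]]' --turn '[[0,0,0],[0,0,0]]' --jaw '[0.8,0.8]'

```text
time_s: 24.5
tcp_pos: [0.5274, -0.239, 0.0455]
eef_rot: [180.0, -0.1, -172.1]
contact_force: [-0.8, 0.7, -4.8]
gripper_width: 0.0333
```

```bash
python3 f.py|tail -1
```

```text
rail x 0.0312 rail y -0.0007 F along -0.69 F across 0.76 M [-0.025  0.384 -0.05 ]
```

Emit:
apply_moves --slide '[[-0.005,0,0],[0,0,0]]' --turn '[[0,0,0],[0,0,0]]' --jaw '[0.8,0.8]'

```text
time_s: 24.7
tcp_pos: [0.5278, -0.239, 0.0455]
eef_rot: [180.0, -0.1, -172.1]
contact_force: [-1.8, -0.8, -3.8]
gripper_width: 0.0333
```

```bash
python3 f.py|tail -1
```

```text
rail x 0.0316 rail y -0.0007 F along -1.9 F across -0.54 M [-0.001  0.454  0.039]
```

Emit:
apply_moves --slide '[[-0.005,0,0],[0,0,0]]' --turn '[[0,0,0],[0,0,0]]' --jaw '[0.8,0.8]'

```text
time_s: 24.9
tcp_pos: [0.5283, -0.2389, 0.0455]
eef_rot: [180.0, -0.1, -172.1]
contact_force: [-1.0, 0.1, -3.8]
gripper_width: 0.0334
```

```bash
python3 f.py|tail -1
```

```text
rail x 0.0321 rail y -0.0006 F along -0.97 F across 0.26 M [-0.002  0.502  0.076]
```

Emit:
apply_moves --slide '[[-0.005,0,0],[0,0,0]]' --turn '[[0,0,0],[0,0,0]]' --jaw '[0.8,0.8]'

```text
time_s: 25.1
tcp_pos: [0.5287, -0.2388, 0.0455]
eef_rot: [180.0, -0.1, -172.1]
contact_force: [-1.6, -0.5, -5.0]
gripper_width: 0.0334
```

```bash
python3 f.py|tail -1
```

```text
rail x 0.0326 rail y -0.0006 F along -1.66 F across -0.23 M [0.014 0.546 0.016]
```

Emit:
apply_moves --slide '[[-0.005,0,0],[0,0,0]]' --turn '[[0,0,0],[0,0,0]]' --jaw '[0.8,0.8]'

```text
time_s: 25.3
tcp_pos: [0.5289, -0.2388, 0.0454]
eef_rot: [180.0, -0.1, -172.1]
contact_force: [-2.1, -0.3, -3.6]
gripper_width: 0.0333
```

```bash
python3 f.py|tail -1
```

```text
rail x 0.0328 rail y -0.0007 F along -2.1 F across -0.03 M [-0.097  0.969 -0.019]
```

Emit:
apply_moves --slide '[[-0.005,0,0],[0,0,0]]' --turn '[[0,0,0],[0,0,0]]' --jaw '[0.8,0.8]'

```text
time_s: 25.5
tcp_pos: [0.5292, -0.2387, 0.0454]
eef_rot: [180.0, -0.1, -172.1]
contact_force: [-4.3, -1.0, -2.5]
gripper_width: 0.0333
```

```bash
python3 f.py|tail -1
```

```text
rail x 0.033 rail y -0.0006 F along -4.41 F across -0.41 M [-0.266  1.454 -0.03 ]
```

The firm end shows clearly: the moment goes 0.55 → 0.97 → 1.45 N·m and the push 1.7 → 4.4 N within 0.5 mm. I'll set the weight down on the rubber now.

Emit:
apply_moves --slide '[[0,0,0.005],[0,0,0.003],[0,0,0]]' --turn '[[0,0,0],[0,0,0],[0,0,0]]' --jaw '[0.8,0.8,0.8]'

```text
time_s: 25.8
tcp_pos: [0.5293, -0.2387, 0.0447]
eef_rot: [180.0, -0.1, -172.1]
contact_force: [-5.7, -0.3, -1.1]
gripper_width: 0.0331
```

```bash
python3 f.py; python3 - <<'E'
from plant import r
import cv2,numpy as np
c=r.capture("scene")
cv2.imwrite("pics/scene20.png",cv2.resize(c["pixels"][120:190,190:260],None,fx=8,fy=8,interpolation=cv2.INTER_CUBIC))
E
```

```text
t 25.8 p [ 0.5293 -0.2387  0.0447] rpy [ 1.7998e+02 -1.2000e-01 -1.7209e+02] F [-5.66 -0.25 -1.08] w 0.0331
rail x 0.0332 rail y -0.0007 F along -5.63 F across 0.54 M [-1.880e-01  1.979e+00 -1.000e-03]
```

View pics/scene20.png

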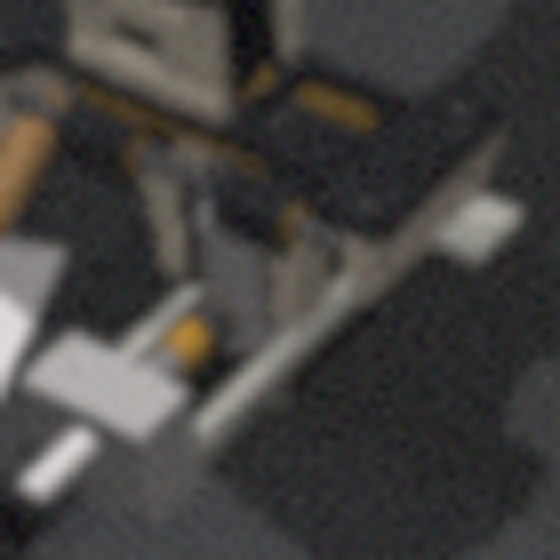

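Emit:
apply_moves --slide '[[0,0,0.003],[0,0,0],[0,0,0],[0,0,0],[0,0,0],[0,0,0]]' --turn '[[0,0,0],[0,0,0],[0,0,0],[0,0,0],[0,0,0],[0,0,0]]' --jaw '[0.8,0.8,0.5,0.4,0.3,0.3]'

```text
time_s: 26.45
tcp_pos: [0.5307, -0.2387, 0.0448]
eef_rot: [-180.0, 0.0, -172.1]
contact_force: [0.2, -0.0, 0.1]
gripper_width: 0.0583
```

```bash
python3 f.py; python3 - <<'E'
from plant import r
import cv2,numpy as np
c=r.capture("scene")
cv2.imwrite("pics/scene21.png",cv2.resize(c["pixels"][120:190,190:260],None,fx=8,fy=8,interpolation=cv2.INTER_CUBIC))
c=r.capture("wrist"); cv2.imwrite("pics/wrist21.png",c["pixels"])
E
```

```text
t 26.45 p [ 0.5307 -0.2387  0.0448] rpy [-1.7999e+02  2.0000e-02 -1.7207e+02] F [ 0.19 -0.03  0.14] w 0.0583
rail x 0.0345 rail y -0.0008 F along 0.19 F across -0.05 M [-0.034 -0.04  -0.056]
```

View pics/scene21.png

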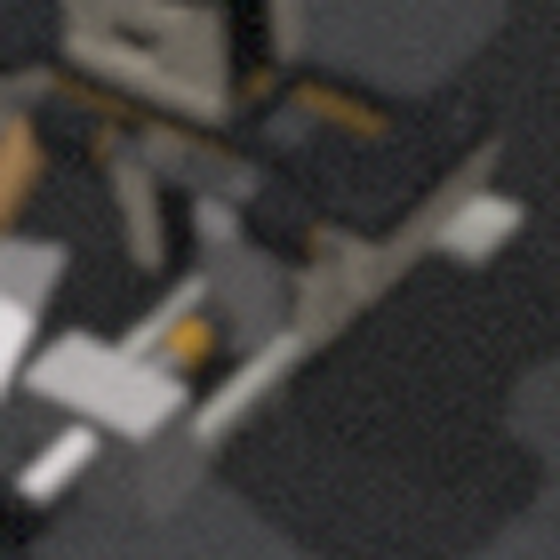

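View pics/wrist21.png

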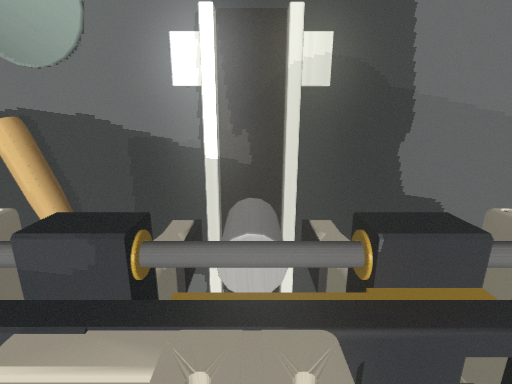

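Emit:
apply_moves --slide '[[0,0,0],[0,0,-0.1],[0,0,-0.2],[0,0,-0.4],[0,0,-0.4],[0.2,0,-0.4],[0.2,0,-0.2],[0,0,0]]' --turn '[[0,0,0],[0,0,0],[0,0,0],[0,0,0],[0,0,0],[0,0,0],[0,0,0],[0,0,0]]' --jaw '[0.2,0.2,0.2,0.2,0.2,0.2,0.2,0.2]'

```text
time_s: 27.35
tcp_pos: [0.4903, -0.2449, 0.2192]
eef_rot: [-179.9, 0.3, -172.1]
contact_force: [1.0, -0.2, -0.1]
gripper_width: 0.0699
```

```bash
python3 f.py; python3 - <<'E'
from plant import r
from h import *
c=r.capture("scene"); np.savez("scene22.npz",**c)
cv2.imwrite("pics/scene22.png",cv2.resize(c["pixels"][100:280,150:350],None,fx=4,fy=4,interpolation=cv2.INTER_CUBIC)[:600])
c=r.capture("wrist"); cv2.imwrite("pics/wrist22.png",c["pixels"]); np.savez("wrist22.npz",**c)
E
```

```text
t 27.35 p [ 0.4903 -0.2449  0.2192] rpy [-179.89    0.3  -172.1 ] F [ 1.   -0.19 -0.08] w 0.0699
rail x -0.0064 rail y -0.0013 F along 0.96 F across -0.32 M [-0.095 -0.082  0.012]
```

View pics/scene22.png

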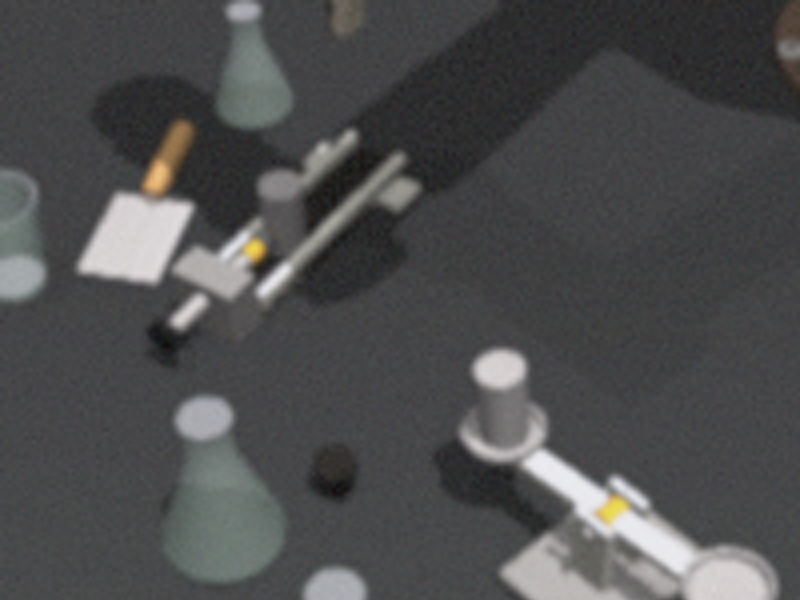

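View pics/wrist22.png

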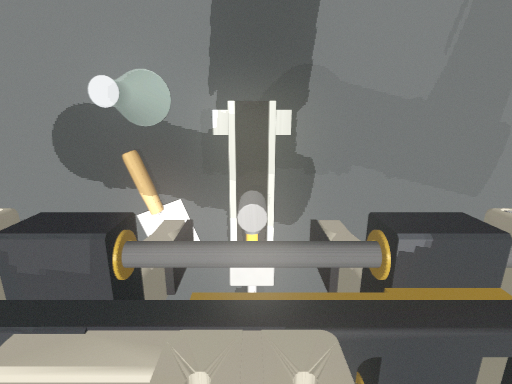

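```bash
python3 - <<'E'
from m import *
c=load("scene22.npz"); P=cloud(c)
e=np.array([np.cos(np.radians(8)),np.sin(np.radians(8))]); n=np.array([-e[1],e[0]]); O=np.array([.4964,-.2427])
rx=lambda p:(np.round([(np.array(p[:2])-O)@e,(np.array(p[:2])-O)@n],4)).tolist()
u0,v0=150+280/4,100+185/4
print(u0,v0,"depth top z",np.median(P[int(v0)-1:int(v0)+2,int(u0)-1:int(u0)+2,2]))
q=P[int(v0)-8:int(v0)+14,int(u0)-9:int(u0)+10].reshape(-1,3); q=q[(q[:,2]>.067)&(q[:,2]<.078)]; print("top pts",len(q),q.mean(0).round(4),rx(q.mean(0)), "mid",((q.max(0)+q.min(0))/2).round(4),rx((q.max(0)+q.min(0))/2), np.ptp(q,0).round(3))
w=load("wrist22.npz")
for thr in (135,150,165):
    try:
        uv,ax,p=blob(w,(232,200,273,238),thr,.072); print("wrist",thr,np.round(uv,1),ax.round(1),p.round(4),rx(p))
    except Exception as ex: print(ex)
PW=cloud(w); q=PW[195:240,230:275].reshape(-1,3); q=q[(q[:,2]>.066)&(q[:,2]<.08)]; print(len(q),q.mean(0).round(4),rx(q.mean(0)))
cv2.imwrite("pics/z22.png",np.hstack([cv2.resize(c["pixels"][130:190,185:245],None,fx=6.5,fy=6.5,interpolation=cv2.INTER_CUBIC),cv2.resize(w["pixels"][190:250,222:282],None,fx=6.5,fy=6.5,interpolation=cv2.INTER_CUBIC)]))
E
```

```text
220.0 146.25 depth top z 0.07318239974992745
top pts 77 [ 0.5293 -0.2351  0.0723] [0.0337, 0.0029] mid [ 0.5282 -0.2356  0.0714] [0.0325, 0.0026] [0.034 0.033 0.008]
wrist 135 [252. 218.] [43.  44.6] [ 0.5284 -0.2384  0.072 ] [0.0323, -0.0002]
wrist 150 [252.2 218.5] [42.5 44.5] [ 0.5289 -0.2382  0.072 ] [0.0328, -0.0001]
wrist 165 [252.3 218.4] [43.2 43.7] [ 0.5288 -0.2381  0.072 ] [0.0327, 0.0001]
712 [ 0.5275 -0.2386  0.0713] [0.0313, -0.0003]
```

View pics/z22.png

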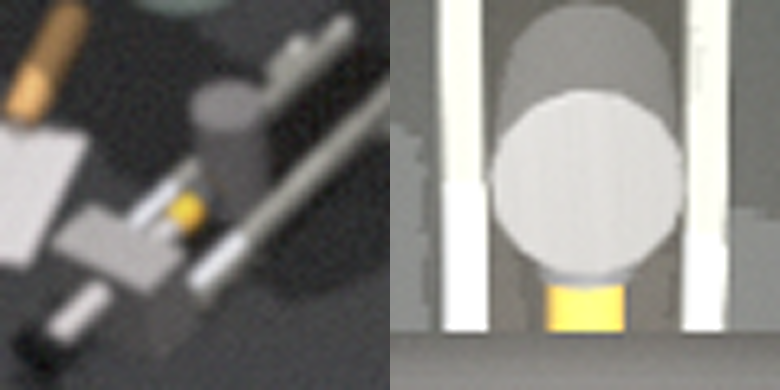

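The slug stands upright against the plunger at rail x ≈ 32.7 mm, from the wrist rays, and firm contact was felt at 33.0. I have time in hand, so I'll check for settle-back with a light nudge from behind using closed fingers.

Emit:
apply_moves --slide '[[0.05,0.01,0.2],[0,0,0.35],[0,0,0.4],[0,0,0.3],[0,0,0.2],[0,0,0.1],[0,0,0.1],[0,0,0]]' --turn '[[0,0,0],[0,0,0],[0,0,0],[0,0,0],[0,0,0],[0,0,0],[0,0,0],[0,0,0]]' --jaw '[1,1,1,1,1,1,1,1]' --newtons 25

```text
time_s: 28.25
tcp_pos: [0.4847, -0.2438, 0.0483]
eef_rot: [179.9, -0.2, -172.1]
contact_force: [0.1, -0.2, -0.3]
gripper_width: 0.0118
```

```bash
python3 f.py; python3 - <<'E'
from plant import r
from h import *
c=r.capture("scene")
cv2.imwrite("pics/scene23.png",cv2.resize(c["pixels"][100:200,180:290],None,fx=5.5,fy=5.5,interpolation=cv2.INTER_CUBIC))
E
```

```text
t 28.25 p [ 0.4847 -0.2438  0.0483] rpy [ 179.95   -0.18 -172.08] F [ 0.13 -0.16 -0.29] w 0.0118
rail x -0.0118 rail y 0.0006 F along 0.11 F across -0.18 M [0.045 0.008 0.021]
```

View pics/scene23.png

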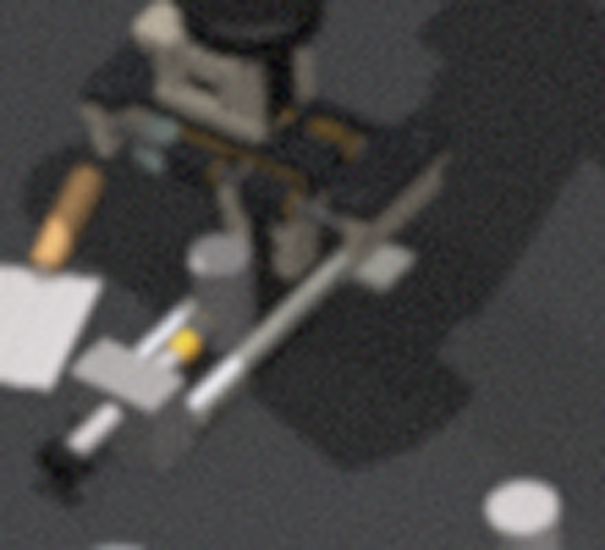

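The closed fingers are behind the slug, which is still standing against the plunger.

Emit:
apply_moves --slide '[[0,0,0.05],[0,0,0],[-0.05,0,0],[-0.05,0,0],[-0.03,0,0],[0,0,0]]' --turn '[[0,0,0],[0,0,0],[0,0,0],[0,0,0],[0,0,0],[0,0,0]]' --jaw '[1,1,1,1,1,1]'

```text
time_s: 28.9
tcp_pos: [0.4987, -0.242, 0.0446]
eef_rot: [180.0, -0.0, -172.1]
contact_force: [-0.1, 0.7, -0.2]
gripper_width: 0.0004
```

```bash
python3 f.py
```

```text
t 28.9 p [ 0.4987 -0.242   0.0446] rpy [ 1.7999e+02 -4.0000e-02 -1.7206e+02] F [-0.05  0.67 -0.18] w 0.0004
rail x 0.0024 rail y 0.0003 F along 0.04 F across 0.67 M [0.024 0.042 0.032]
```

Emit:
apply_moves --slide '[[-0.01,0,0],[-0.01,0,0],[0,0,0]]' --turn '[[0,0,0],[0,0,0],[0,0,0]]' --jaw '[1,1,1]'

```text
time_s: 29.2
tcp_pos: [0.5, -0.2418, 0.0444]
eef_rot: [180.0, -0.1, -172.1]
contact_force: [1.1, -0.2, -0.3]
gripper_width: 0.0004
```

```bash
python3 f.py|tail -1
```

```text
rail x 0.0037 rail y 0.0004 F along 1.02 F across -0.33 M [-0.038 -0.041  0.   ]
```

Emit:
apply_moves --slide '[[-0.01,0,0],[0,0,0]]' --turn '[[0,0,0],[0,0,0]]' --jaw '[1,1]'

```text
time_s: 29.4
tcp_pos: [0.501, -0.2417, 0.0444]
eef_rot: [180.0, -0.1, -172.1]
contact_force: [0.9, -0.5, 1.0]
gripper_width: 0.0003
```

```bash
python3 f.py|tail -1
```

```text
rail x 0.0047 rail y 0.0004 F along 0.82 F across -0.66 M [ 0.054  0.042 -0.03 ]
```

Emit:
apply_moves --slide '[[-0.01,0,0],[0,0,0]]' --turn '[[0,0,0],[0,0,0]]' --jaw '[1,1]'

```text
time_s: 29.6
tcp_pos: [0.5013, -0.2416, 0.0444]
eef_rot: [180.0, -0.1, -172.1]
contact_force: [-2.4, -0.4, 2.0]
gripper_width: 0.0003
```

```bash
python3 f.py|tail -1
```

```text
rail x 0.0051 rail y 0.0004 F along -2.41 F across -0.08 M [-0.227  0.787  0.036]
```

Emit:
apply_moves --slide '[[-0.005,0,0],[0,0,0]]' --turn '[[0,0,0],[0,0,0]]' --jaw '[1,1]'

```text
time_s: 29.8
tcp_pos: [0.5015, -0.2416, 0.0443]
eef_rot: [180.0, -0.2, -172.1]
contact_force: [-4.7, -1.8, 3.4]
gripper_width: 0.0006
```

```bash
python3 f.py|tail -1
```

```text
rail x 0.0052 rail y 0.0004 F along -4.94 F across -1.14 M [-0.371  1.526 -0.033]
```

Emit:
apply_moves --slide '[[-0.005,0,0],[0,0,0]]' --turn '[[0,0,0],[0,0,0]]' --jaw '[1,1]'

```text
time_s: 30.0
tcp_pos: [0.5017, -0.2415, 0.0443]
eef_rot: [180.0, -0.2, -172.1]
contact_force: [-6.3, -1.9, 4.7]
gripper_width: 0.0007
```

```bash
python3 f.py|tail -1
```

```text
rail x 0.0054 rail y 0.0004 F along -6.53 F across -0.99 M [-0.558  2.095 -0.032]
```

The stiff response comes at once: ~6.5 N within 0.3 mm and no soft travel. The slug is therefore still against the firm end, so I'll back off gently and leave.

Emit:
apply_moves --slide '[[0.01,0,0],[0.01,0,0],[0.02,0,0],[0.06,0,0],[0.1,0,0],[0.02,0,-0.1],[0,0,-0.4],[0,0,-0.4]]' --turn '[[0,0,0],[0,0,0],[0,0,0],[0,0,0],[0,0,0],[0,0,0],[0,0,0],[0,0,0]]' --jaw '[1,1,1,1,1,1,1,1]'

```text
time_s: 30.8
tcp_pos: [0.4803, -0.2445, 0.1356]
eef_rot: [180.0, -0.2, -172.1]
contact_force: [1.6, 0.4, 1.1]
gripper_width: 0.0005
```

Emit:
apply_moves --slide '[[0,0,-0.4],[0,0,-0.3],[0,0,0],[0,0,0],[0,0,0]]' --turn '[[0,0,0],[0,0,0],[0,0,0],[0,0,0],[0,0,0]]' --jaw '[0.5,0.5,0.5,0.5,0.5]'

```text
time_s: 31.3
tcp_pos: [0.4806, -0.2443, 0.204]
eef_rot: [180.0, -0.1, -172.1]
contact_force: [-1.3, 0.6, -0.0]
gripper_width: 0.0351
```

```bash
python3 f.py; python3 - <<'E'
from plant import r
from m import *
c=r.capture("scene"); np.savez("scene24.npz",**c)
cv2.imwrite("pics/scene24.png",cv2.resize(c["pixels"][80:300,130:380],None,fx=2.7,fy=2.7,interpolation=cv2.INTER_CUBIC))
w=r.capture("wrist"); cv2.imwrite("pics/wrist24.png",w["pixels"]); np.savez("wrist24.npz",**w)
e=np.array([np.cos(np.radians(8)),np.sin(np.radians(8))]); n=np.array([-e[1],e[0]]); O=np.array([.4964,-.2427])
rx=lambda p:(np.round([(np.array(p[:2])-O)@e,(np.array(p[:2])-O)@n],4)).tolist()
R=np.array([.529,-.2385,.072]); u,v=proj(w,R).round().astype(int); print(u,v)
for thr in (135,150,165):
    try:
        uv,ax,p=blob(w,(u-26,max(v-24,0),u+27,v+25),thr,.072); print(thr,np.round(uv,1),ax.round(1),p.round(4),rx(p))
    except Exception as ex: print(ex)
# light slug & all bystander difference
T=load("scene0.npz")
d=cv2.absdiff(cv2.GaussianBlur(T["pixels"],(5,5),0),cv2.GaussianBlur(c["pixels"],(5,5),0)).max(2); cv2.imwrite("pics/diff24.png",np.clip(d*4,0,255).astype(np.uint8))
P=cloud(c)
for p,z in (([.613,.18],.078),([.611,.155],.075),([.6055,.10],.068),([.6035,.075],.065),([.600,.033],.125)):
    a,b=proj(c,[*p,z]).round().astype(int); print(p,P[b-1:b+2,a-1:a+2].reshape(-1,3).mean(0).round(4))
E
```

```text
t 31.3 p [ 0.4806 -0.2443  0.204 ] rpy [ 1.7995e+02 -1.2000e-01 -1.7209e+02] F [-1.3   0.62 -0.04] w 0.0351
rail x -0.0159 rail y 0.0006 F along -1.21 F across 0.8 M [-0.032 -0.036 -0.014]
250 233
135 [250.5 225.5] [37.4 53.2] [ 0.521  -0.2393  0.072 ] [0.0249, -0.0]
150 [249.7 225.1] [37.5 50.3] [ 0.5207 -0.2401  0.072 ] [0.0244, -0.0008]
165 [249.9 225.7] [35.  51.7] [ 0.5213 -0.2398  0.072 ] [0.0251, -0.0006]
[0.613, 0.18] [0.6118 0.1786 0.077 ]
[0.611, 0.155] [0.6106 0.1534 0.0742]
[0.6055, 0.1] [0.6057 0.0991 0.0685]
[0.6035, 0.075] [0.6061 0.0763 0.0666]
[0.6, 0.033] [0.5991 0.0321 0.1254]
```

View pics/scene24.png

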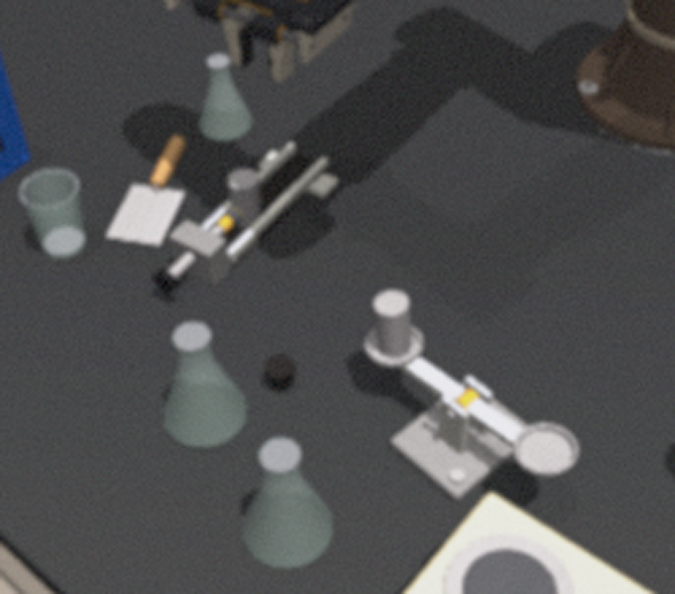

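View pics/wrist24.png

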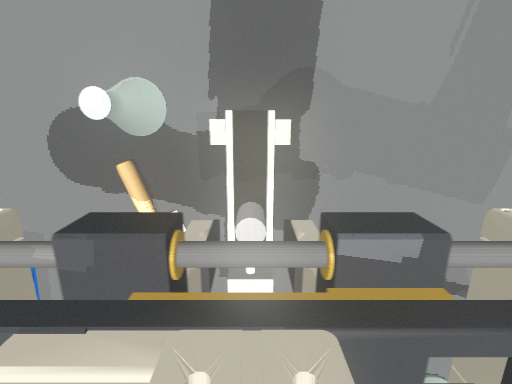

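View pics/diff24.png

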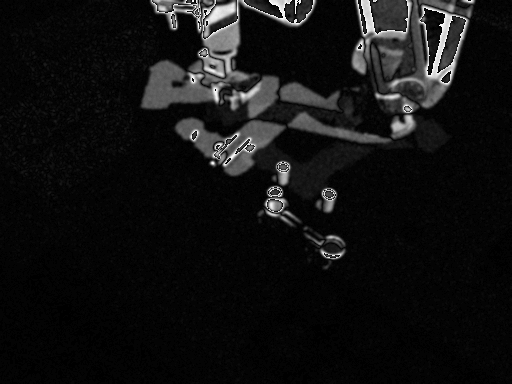

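```bash
python3 - <<'E'
from m import *
a=load("scene22.npz")["pixels"];b=load("scene24.npz")["pixels"]
f=lambda im:cv2.cvtColor(im,cv2.COLOR_BGR2GRAY)[138:166,210:232].astype(np.float32)
print("shift px slug", cv2.phaseCorrelate(f(a),f(b),cv2.createHanningWindow((22,28),cv2.CV_32F)))
c=load("scene24.npz"); print("1mm along rail in px",proj(c,[.530,-.2384,.072])-proj(c,[.529,-.2385,.072]))
def yel(im):
    h=cv2.cvtColor(im,cv2.COLOR_BGR2HSV)[145:175,200:225]; m=(h[...,1]>110)&(h[...,0]>12)&(h[...,0]<40)
    ys,xs=np.where(m); return len(xs),xs.mean()+200,ys.mean()+145
print(yel(a),yel(b),yel(load("scene0.npz")["pixels"]))
cv2.imwrite("pics/z24.png",np.hstack([cv2.resize(i[130:180,195:245],None,fx=8,fy=8,interpolation=cv2.INTER_CUBIC) for i in (a,b)]))
E
```

```text
shift px slug ((0.035898130416210705, 0.43030439138470733), 0.8767387774255541)
1mm along rail in px [-0.21199539  0.18387768]
(24, np.float64(213.875), np.float64(162.625)) (24, np.float64(213.875), np.float64(162.625)) (26, np.float64(217.19230769230768), np.float64(159.15384615384616))
```

View pics/z24.png

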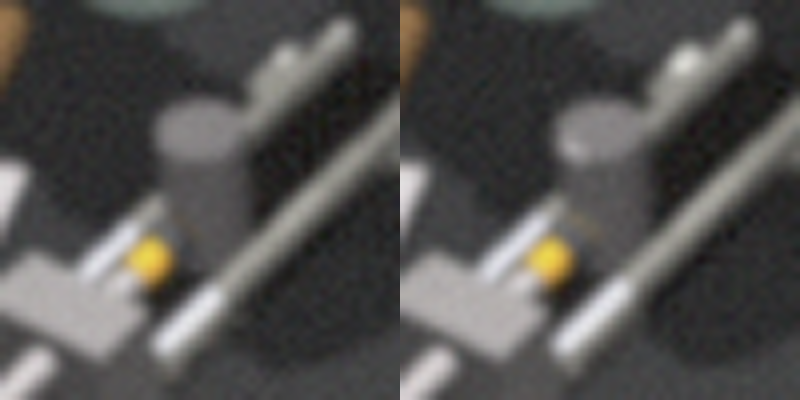

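```bash
python3 - <<'E'
from plant import r
print(r.close_job())
E
```

```text
the job is handed in; nothing more can be done
None
```

The job is done and handed in at about 31 s of the 72 s. The heavy slug stands in the rail groove holding the plunger in, and the light slug is still on its pan.

- **Weighing:** I set one slug on each pan and let go. The beam tipped to the +y pan. The lifted weights agreed with that: about 4.2 N for that slug against about 2 N for the other.
- **Rail:** I stood the heavy slug in the groove at rail x = -45 mm, let go and regripped it lower. I then carried it along held just off the rubber rather than dragging its full weight. It took up about 8 mm of soft travel. The firm end came at rail x ≈ 32.7 mm, and the push went from 1.7 N to 4.4 N within 0.5 mm. Setting the slug down on the rubber brought it to 5.6 N, and I let go there.
- **Seating check:** I nudged the released slug from behind with closed fingers. It was stiff at once, about 6.5 N within 0.3 mm, so it had not sprung back to the soft travel. The rubber's friction also adds to that stiffness. The same push put an unexpected 4.7 N upward on the tool, so I stopped and backed off.
- **Last pictures:** The slug is upright against the plunger, and the brass has not moved between the pictures before and after the nudge. The light slug stands on its lowered pan. The scene-view comparison with the start shows changes only at the arm, its shadow, the slugs, the balance and the rail.

**Checks that failed or disagreed:**
- The final wrist-camera fit of the slug failed because the gripper's crossbar hid part of it. Its position therefore rests on the earlier wrist fit and on comparing the scene views.
- That comparison gave a 0.4 pixel shift, mostly not along the rail. I put it down to changed lighting on the slug.
- The pans measured about 4 mm lower than the stated 79 mm, so I placed the slugs by touch and force.

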